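# Clear the indexing rail and shift its stop one hole

## Task

Pick up the scraper block and with it, not with the fingers, wipe the three loose brass chips off the indexing rail onto the bench, then set the scraper down upright on the bench clear of the rail. Then take the sliding stop's black plunger knob, pull it up, slide the stop to the next hole towards the fixed end block and let the pin drop fully home there. Finish while still gripping the knob, holding the pin engaged; leave the tin, screwdriver and spanner where they are.

Things in the scene. Friction and masses are not known exactly. Their poses are not given: they have to be found in the camera images.
- index_rail: fixed rail: flat aluminium bed 110 (x) x 310 (y) x 20 mm high, origin at the centre of its underside. Five 10 mm holes along its middle line at y = -95, -45, 5, 55, 105 mm. Dark fixed end block on it at y = 131 to 155 mm (its far end), 28 mm higher than the bed; sliding stop at the near (-y) end; +x looks right. A tall lamp stand rises straight ahead of the robot: keep the arm left of it
- wipe_area (a point): point on the bed's top face at its centre (x = 0, y = 0 of the rail); the three chips lie scattered round it, their centres within 20 mm in the rail's x and 41 mm in its y
- next_hole (a point): mouth of the hole next to the one that the stop starts in, on the bed's top face, on the rail's middle line 50 mm towards the end block
- stop_block (a joint): travel of the sliding stop along the rail's +y (to the end block), m: 0 in its first hole, 0.050 at the next hole, 0.100 at the one after; 1 N of friction. The stop is a dark steel saddle across the bed, 130 (x) x 56 (y) mm, top 47.5 mm above the bench, bush in its middle up to 57.5 mm; a 4 mm button stands out of its +y face
- plunger (a joint): lift of the spring plunger in the stop, m: 0 pin fully home in a hole (10 mm deep), above 0.010 the round-nosed 8 mm pin is clear of the hole and the stop can slide, upper limit 0.018; a spring pulls it down with 4 to 6.5 N; between the holes the pin rides on the bed at 0.010. The pin has about 1 mm play to each side in the hole
- pull_knob: black round pull knob on top of the plunger, upright cylinder 25 mm in diameter, 30 mm high, origin at the centre of its underside, 62 mm above the bench with the pin home; moves with the stop and the plunger; axes parallel to the rail's
- knob_mid (a point): centre of the pull knob, half-way up, 77 mm above the bench with the pin home
- scraper: loose scraper block, 120 g or so, standing on the bench: grey blade block 22 (x) x 100 (y) x 18 mm high with an upright wooden grip on top, 18 mm thick (x), 56 mm wide (y), from z = 18 to 63 mm; origin at the centre of its underside
- scraper_mid (a point): centre of the scraper, 40 mm above its underside, in the middle of the wooden grip: the place to grip, across its 18 mm
- chip_1: loose brass chip 18 x 14 x 8 mm, origin at its underside
- chip_2: loose brass chip 15 x 16 x 9 mm, origin at its underside
- chip_3: loose brass chip 14 x 19 x 7 mm, origin at its underside
- tin: bystander: round paste tin, 46 mm in diameter, 30 mm high, right of the rail; leave it
- screwdriver: bystander: screwdriver with red handle, 176 mm long, lying right of the rail; leave it
- spanner: bystander: spanner 138 mm long, 6 mm thick, lying right of the rail; leave it

How it is judged (in metres and radians):
On the way, in this order (a step that is already met when the one before it is completed fails the run):
1. the three chips are wiped off the rail with the scraper in the gripper and the stop still in its first hole (contact force between the fingers and scraper above 1 N and height (world z) of each of chip_1, chip_2, chip_3 below 0.018 m and value of joint stop_block below 0.005 m), for 0.1 s.
2. the scraper is set down and the plunger is pulled out of the first hole by its knob (contact force between the fingers and pull_knob above 1 N and contact force between the fingers and scraper below 0.1 N and value of joint plunger above 0.0095 m and value of joint stop_block below 0.02 m), for 0.1 s.
3. the pin is home in the next hole (value of joint plunger below 0.0025 m and value of joint stop_block between 0.0465 and 0.0535 m), for 0.2 s.
At the end, for the whole second after the job is handed in: Stop in the next hole (0.050 m +-3.5 mm), pin home (under 2.5 mm), fingers still gripping the knob (over 2 N); chips off the rail, on the bench (origins below 18 mm); scraper upright on the bench (0.15 rad, origin below 6 mm), still, let go, not touching the rail (all of step 3 and contact force between the fingers and pull_knob above 2 N and velocity of joint stop_block between -0.01 and 0.01 m/s and height (world z) of chip_1 between -0.02 and 0.018 m and height (world z) of chip_2 between -0.02 and 0.018 m and height (world z) of chip_3 between -0.02 and 0.018 m and contact force between scraper and index_rail below 0.1 N and angle between scraper's own z axis and vertical below 0.15 rad and height (world z) of scraper between -0.02 and 0.006 m and linear speed of scraper below 0.02 m/s and contact force between the fingers and scraper below 0.1 N); the arm keeps its last pose, push and grip.
It fails at once if a chip is touched with the fingers (contact force between the fingers and chip_1 above 0.5 N or contact force between the fingers and chip_2 above 0.5 N or contact force between the fingers and chip_3 above 0.5 N).
It fails at once if the tin, screwdriver or spanner is moved by more than 25 mm (distance of any of tin, screwdriver, spanner from where it was at the start of the episode above 0.025 m).
It fails at once if the stop is slid past the next hole (value of joint stop_block above 0.075 m).
It also fails if it takes over 51 s, if anything falls off the work surface, if the arm or the gripper's body presses on something with over 40 N, if the wrist force passes 120 N, or if a joint passes its speed limit or range.

## Robot

A 6-joint arm with a two-finger parallel gripper is mounted at the origin on a cart in front of the work surface, level with it; the furniture and walls round the work are solid. World frame = base frame: x ahead of the robot, y to its left, z up, the work surface at z = 0. Lengths are in mm, angles in rad, forces in N, time in s.
With the tool pointing down it reaches from about 350 to 975 mm from the base axis. Payload 7.1 kg.
Tool frame: the origin (TCP) lies on the front face of the gripper's body, between the roots of the fingers; the fingertips stand 80 mm ahead of it and the grasp point (between the pads) lies 61 mm ahead of it (ctrl.tcp_to_grasp is the distance from the TCP to the grasp point, in mm); z points along the fingers, y is the direction in which the jaws open and shut (so a half turn about z gives the same grasp; the last joint's range is limited). The gripper opens to 88 mm and grips with 3 to 60 N. Pads are 20 mm wide; open, the fingers measure 115 mm over their backs; the gripper's body (75 mm by 178 mm) begins 61 mm behind the grasp point.
Start: joints at [-1.364, 0.423, 1.63, -0, 1.089, -0.019], TCP at [139.948, -609.114, 302.675] pointing down, gripper open.
Joint ranges: [-3, 3], [-0.9, 2.11], [0.09, 2.58], [-1.31, 4.45], [0.11, 2.69], [-2.54, 2.54]. Speed limits (rad/s): [2.39, 2.39, 3.01, 3.14, 3.14, 3.14].

## Interface

Orientations are given as a rotation vector (axis times angle).
In Python, from workcell import telemetry, get_image, ctrl gives the robot as it stands.
- The arm moves only by the tool send_rows, never from a script. Its argument "rows" is a list of rows, each a list of 5 numbers: the shift along the tool's x, y, z in m, then the turn about the tool's z in rad, then the opening, from -1 (shut) to 1 (fully open). A call has 1 to 5 rows; each row shifts and turns the commanded pose from where the row before left it, along the tool's axes as they then stand; what a row does not reach is not made up. A row lasts 1/10 s, in which the tool goes at most 50 mm and 8.59 degrees, less where a joint would pass 70% of its speed; a pose out of reach is approached as far as the arm can. A call with a gripper value outside its range is refused whole. The fingers move at their own pace and stop on an object; the grip force is fixed at half the most. Time passes only in rows, so rows that do not move let the fingers close. It gives the time, the measured TCP pose, the force and the opening at its end, in the units of the state.
- telemetry.get_obs(): the state, without advancing time (a new reading comes with each control period).
- get_image(name): name is "scene" or "top" or "wrist"; returns a dict with "color" (400x640x3 uint8, blue, green, red), "z_map" (400x640 float32, mm along the optical axis (not along the pixel's ray), 0 where there is no reading), "camera_matrix" (3x3 intrinsics, pixels), "rvec" (rotation vector, rad) and "tvec" (3), from world to camera coordinates, as OpenCV has them. Camera axes: x right, y down, z forward; pixel columns grow to the right and rows downward; lengths in mm; the calibration is good to about 2 mm. A picture is of the moment at which its call begins.
- ctrl.close_job(): hands the job in, once; it reports no verdict.
The state is a dict: "t": time; "qpos": joint angles; "qvel": joint speeds; "joint_torque": joint torques, N m; "ee_pos": TCP position; "orientation": TCP orientation; "ft_force": force on the tool from outside, world axes, zero at the start; "moment": the same for the moment, N m; "width": finger opening in mm.
Only numpy, scipy, OpenCV 4.12 (cv2) and the standard library are available. Lean on these libraries where they do the work, as an engineer would, in place of code of your own. Each camera call takes 0.05 s, during which the arm holds its last target.

## Working session

There is one attempt and no reset: what is moved stays moved. The work goes in short steps, Python scripts to look and compute and a tool call to move; the robot and the scene stay as the last step left them, time stands still between calls to the robot, and variables do not carry over. Pictures are saved under pics/ and viewed, and the job is handed in when it is done.

Besides the shell and the picture viewer there is one more tool, called after "Call:" in YAML: its name, and indented under it one key for each argument. send_rows: Moves the arm, as the interface text tells. Its arguments: {"type":"object","properties":{"rows":{"type":"array"}},"required":["rows"]}

```bash
mkdir -p pics; ls
cat > h.py <<'E'
import numpy as np, cv2
from workcell import telemetry, get_image, ctrl
def snap(n,f):
    d=get_image(n); cv2.imwrite('pics/'+f,d['color']); np.savez('/tmp/'+n+'.npz',**d); return d
def cloud(d):
    K=np.array(d['camera_matrix']);R=cv2.Rodrigues(np.array(d['rvec'],float))[0];t=np.array(d['tvec'],float).ravel()
    z=d['z_map'];v,u=np.mgrid[:z.shape[0],:z.shape[1]]
    P=np.stack([(u-K[0,2])/K[0,0]*z,(v-K[1,2])/K[1,1]*z,z],-1)
    W=(P-t)@R; W[z<=0]=np.nan; return W
E
python3 - <<'E'
from h import *
o=telemetry.get_obs();print({k:np.round(v,3).tolist() for k,v in o.items()})
for n in ['scene','top','wrist']:
    d=snap(n,n+'0.png');print(n,np.round(d['camera_matrix'],1).tolist(),d['rvec'],d['tvec'])
E
```

```text
pics
{'t': 0.0, 'qpos': [-1.364, 0.424, 1.631, -0.0, 1.089, -0.019], 'qvel': [0.002, -0.001, 0.001, -0.001, 0.003, -0.0], 'joint_torque': [0.0, -54.462, -27.366, 0.064, 0.023, -0.0], 'ee_pos': [139.867, -608.698, 301.906], 'orientation': [-3.12, -0.354, 0.0], 'ft_force': [0.5, 0.392, 0.26], 'moment': [0.029, 0.037, 0.007], 'width': 87.87}
scene [[383.4, 0.0, 324.8], [0.0, 383.4, 200.8], [0.0, 0.0, 1.0]] [ 1.13062854 -2.05641369  1.1790952 ] [469.76919173 251.14924949 568.23967475]
top [[492.2, 0.0, 314.8], [0.0, 492.2, 198.4], [0.0, 0.0, 1.0]] [ 2.20759932 -2.17780682  0.11796247] [ 194.95783894  561.93305267 1109.98694952]
wrist [[322.9, 0.0, 311.6], [0.0, 322.9, 202.6], [0.0, 0.0, 1.0]] [-2.29902097  1.83072986  0.23171222] [-624.24057894  -29.73631998  390.90069718]
```

View pics/scene0.png

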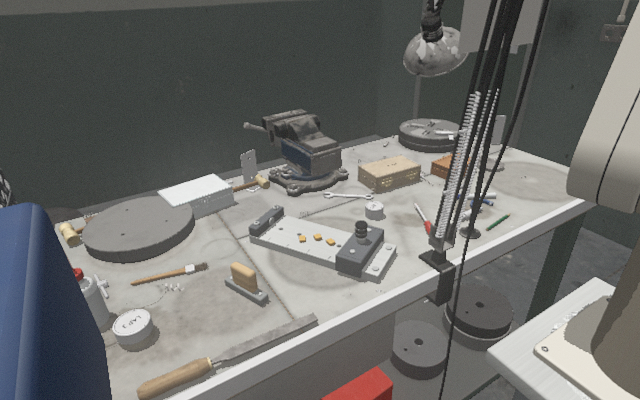

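View pics/top0.png

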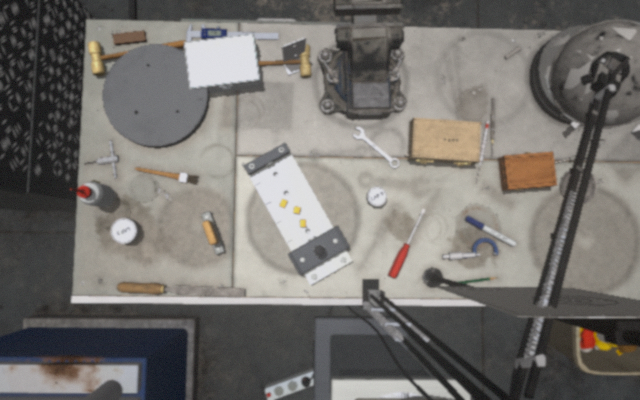

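View pics/wrist0.png

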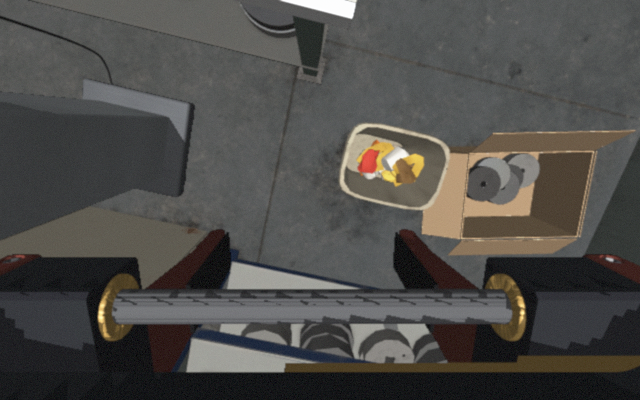

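The top view shows the rail running from the end block at about (267,158) to the stop at (322,252). The three chips are at about (284,203), (297,210) and (303,223). The scraper is at (212,233), and the tin, screwdriver and spanner are right of the rail. Next I'll measure these from the depth.

Run:
```python
from h import *
d=dict(np.load('/tmp/top.npz'));W=cloud(d);c=d['color']
for n,(u,v) in dict(bench=(225,200),chipA=(284,203),chipB=(297,210),chipC=(303,223),knob=(321,251),endb=(267,158),scr=(210,233),tin=(376,197),lamp=(371,290),vise=(362,60),bed=(300,180)).items(): print(n,np.round(W[v,u],1))
cv2.imwrite('pics/top_z.png',cv2.resize(c[130:310,180:420],None,fx=3,fy=3,interpolation=cv2.INTER_CUBIC))
# height map of the crop
Z=W[...,2]
roi=np.zeros(Z.shape,bool);roi[140:290,240:360]=1
bed=roi&(abs(Z-20)<4)
print('bed n',bed.sum(),np.median(Z[bed]))
def rect(m,name,k=np.ones((1,1))):
    n,l,s,_=cv2.connectedComponentsWithStats(m.astype(np.uint8))
    for i in range(1,n):
        if s[i,4]>12:
            p=W[l==i][:,:2].astype(np.float32);print(name,s[i,4],s[i,:4],cv2.minAreaRect(p),np.round(np.nanmedian(Z[l==i]),1),np.nanmax(Z[l==i]))
rect(roi&(Z>12)&(Z<150),'rail')
rect(roi&(Z>40)&(Z<150),'high')
rect(roi&(Z>65)&(Z<150),'knob')
r2=np.zeros(Z.shape,bool);r2[200:270,190:240]=1
rect(r2&(Z>8)&(Z<150),'scr');rect(r2&(Z>40)&(Z<150),'scrgrip')
hsv=cv2.cvtColor(c,cv2.COLOR_BGR2HSV)
y=roi&(hsv[...,0]>12)&(hsv[...,0]<35)&(hsv[...,1]>100)
rect(y,'chip')
```

```text
bench [554.4 411.5  -4.3]
chipA [547.2 272.8  26.4]
chipB [531.4 242.9  30.4]
chipC [502.2 228.9  28.8]
knob [441.1 189.8  91.2]
endb [647.8 312.5  40.2]
scr [476.6 431.8  62.1]
tin [563.8  63.   29.2]
lamp [355.9  77.   52.2]
vise [835.  112.7 162.1]
bed [601.3 237.2  19.3]
bed n 4243 19.48185662169484
rail 6776 [243 143 109 142] ((523.9508056640625, 242.53895568847656), (311.0711975097656, 129.89686584472656), 30.51835823059082) 20.7 96.65403151287715
high 479 [243 143  47  31] ((645.9813842773438, 313.8177185058594), (26.384963989257812, 109.37535095214844), 30.152700424194336) 43.7 51.82338843888643
high 1468 [288 226  62  49] ((443.9291687011719, 195.3723907470703), (60.00735855102539, 129.89723205566406), 30.529020309448242) 46.8 96.65403151287715
knob 115 [313 245  12  12] ((442.00628662109375, 195.03834533691406), (23.57828712463379, 23.42793083190918), 0.007934627123177052) 90.8 96.65403151287715
scr 499 [201 211  24  44] ((478.52301025390625, 435.34442138671875), (100.27286529541016, 22.419078826904297), 21.69513511657715) 30.6 66.91951610344572
scrgrip 234 [202 220  16  25] ((478.2133483886719, 435.27459716796875), (55.97639083862305, 18.58119010925293), 21.158252716064453) 60.6 66.91951610344572
chip 31 [281 200   6   7] ((546.9689331054688, 274.9362487792969), (10.148021697998047, 14.395625114440918), 65.85768127441406) 26.5 30.831085671915623
chip 30 [294 207   6   6] ((532.7361450195312, 244.1285400390625), (11.608176231384277, 11.395313262939453), 1.0125746726989746) 28.2 32.66095491521582
chip 27 [301 220   4   7] ((502.1983947753906, 230.03257751464844), (13.718612670898438, 6.818388938903809), 0.856427013874054) 27.8 30.48024533055794
```

```bash
sleep 1; ls pics
```

```text
scene0.png
top0.png
top_z.png
wrist0.png
```

View pics/top_z.png

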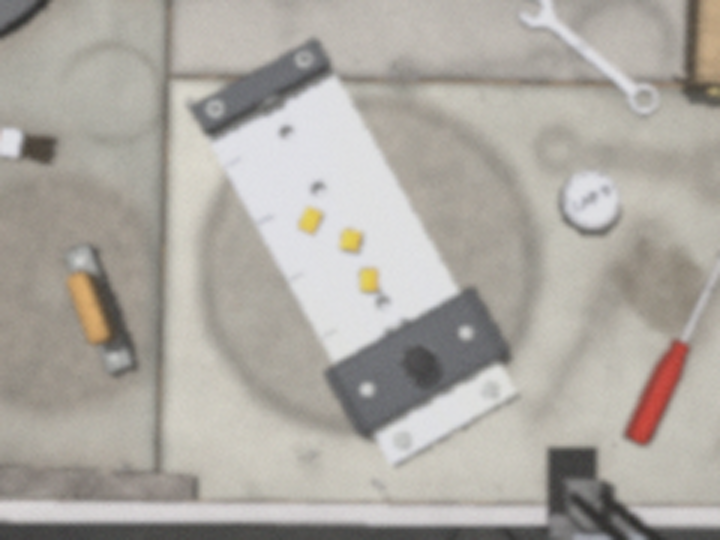

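Rail yaw, knob, scraper and chips are measured. The arm starts right of the lamp stand and the work is left of it, so I'll map the lamp and other obstacles before swinging across.

Run:
```python
from h import *
for n in ['top','scene']:
    d=dict(np.load(f'/tmp/{n}.npz'));W=cloud(d).reshape(-1,3);W=W[~np.isnan(W[:,0])]
    m=(W[:,0]>150)&(W[:,0]<520)&(W[:,1]>-350)&(W[:,1]<180)&(W[:,2]>40)&(W[:,2]<1400)
    P=W[m]
    print(n,m.sum())
    for a in list(range(40,1400,60)):
        q=P[(P[:,2]>a)&(P[:,2]<a+60)]
        if len(q):print(a,len(q),np.round(np.percentile(q,[2,50,98],axis=0),0)[:,:2].tolist())
```

```text
top 14865
40 828 [[283.0, -68.0], [445.0, 148.0], [490.0, 179.0]]
100 246 [[279.0, -70.0], [343.0, 75.0], [387.0, 99.0]]
160 325 [[269.0, -70.0], [332.0, 73.0], [387.0, 95.0]]
220 308 [[259.0, -71.0], [327.0, 70.0], [387.0, 91.0]]
280 411 [[252.0, 41.0], [322.0, 67.0], [339.0, 87.0]]
340 473 [[250.0, 30.0], [315.0, 63.0], [335.0, 83.0]]
400 916 [[250.0, -169.0], [399.0, 26.0], [399.0, 66.0]]
460 1101 [[294.0, -171.0], [399.0, 9.0], [399.0, 62.0]]
520 2167 [[290.0, -164.0], [399.0, -63.0], [517.0, 58.0]]
580 4104 [[312.0, -124.0], [399.0, -40.0], [491.0, 54.0]]
640 3843 [[314.0, -90.0], [381.0, -11.0], [399.0, 33.0]]
700 143 [[376.0, -73.0], [384.0, -67.0], [395.0, -56.0]]
scene 11084
40 1034 [[278.0, -70.0], [339.0, 88.0], [466.0, 174.0]]
100 904 [[274.0, -74.0], [323.0, 75.0], [383.0, 97.0]]
160 1053 [[266.0, -74.0], [320.0, 72.0], [383.0, 94.0]]
220 1160 [[257.0, -74.0], [316.0, 69.0], [381.0, 89.0]]
280 1245 [[249.0, -73.0], [311.0, 66.0], [377.0, 86.0]]
340 1244 [[246.0, -74.0], [307.0, 60.0], [376.0, 81.0]]
400 3144 [[246.0, -173.0], [397.0, 17.0], [399.0, 65.0]]
460 1300 [[151.0, -170.0], [325.0, 32.0], [399.0, 62.0]]
```

Run:
```python
from h import *
d=dict(np.load('/tmp/scene.npz'))
R=cv2.Rodrigues(d['rvec'])[0];print('scene cam',-R.T@d['tvec'])
d=dict(np.load('/tmp/top.npz'))
R=cv2.Rodrigues(d['rvec'])[0];print('top cam',-R.T@d['tvec'])
d=dict(np.load('/tmp/scene.npz'));W=cloud(d)
for v in range(0,300,25):
    for u in range(380,560,6):
        w=W[v,u]
        if w[2]>30 and w[2]<1500 and w[0]<560 and w[0]>100: print((u,v),np.round(w),end=' ')
    print()
```

```text
scene cam [-75.95087638 583.67293204 510.11051721]
top cam [ 467.75323273  232.03866828 1145.95519653]
(464, 0) [399.  30. 481.] (470, 0) [399.  16. 481.] (476, 0) [397.   4. 480.] (482, 0) [398. -12. 480.] (488, 0) [398. -27. 479.] (494, 0) [320.  60. 484.] (500, 0) [400. -61. 478.] (506, 0) [320.  34. 483.] (512, 0) [294.  56. 484.] (518, 0) [299.  37. 483.] (524, 0) [ 398. -125.  475.] (530, 0) [ 398. -145.  475.] (536, 0) [ 398. -162.  474.] (548, 0) [248.  48. 484.] 
(464, 25) [397.  25. 445.] (470, 25) [397.   9. 444.] (476, 25) [397.  -6. 443.] (482, 25) [396. -20. 442.] (488, 25) [322.  62. 452.] (494, 25) [328.  40. 450.] (500, 25) [304.  59. 452.] (506, 25) [297.  55. 453.] (512, 25) [299.  38. 451.] (518, 25) [ 398. -124.  435.] (524, 25) [ 398. -142.  434.] (530, 25) [ 397. -159.  432.] (542, 25) [246.  52. 456.] 
(458, 50) [398.  29. 406.] (464, 50) [398.  14. 405.] (470, 50) [400.  -4. 403.] (476, 50) [398. -17. 402.] (482, 50) [324.  62. 417.] (488, 50) [327.  44. 415.] (494, 50) [304.  62. 419.] (506, 50) [300.  39. 418.] 
(476, 75) [325.  66. 381.] (482, 75) [330.  4
[... 404 characters left out ...]
, 125) [249.  64. 321.] 
(464, 150) [315.  78. 263.] (470, 150) [310.  69. 262.] (476, 150) [311.  51. 258.] (482, 150) [384. -67. 206.] (488, 150) [375. -75. 207.] (500, 150) [258.  67. 279.] 
(458, 175) [318.  79. 216.] (470, 175) [316.  49. 208.] (482, 175) [375. -71. 152.] 
(440, 200) [347.  81. 153.] (446, 200) [324.  92. 167.] (452, 200) [318.  84. 167.] (464, 200) [319.  49. 156.] (476, 200) [376. -69.  92.] (482, 200) [269.  70. 186.] 
(434, 225) [349.  86.  98.] (440, 225) [327.  95. 113.] (446, 225) [324.  83. 111.] (452, 225) [327.  62. 101.] (458, 225) [326.  45.  96.] (470, 225) [278.  76. 133.] 
(434, 250) [345.  80.  38.] (440, 250) [322.  90.  56.] (464, 250) [279.  79.  79.]
```

Run:
```python
from h import *
d=dict(np.load('/tmp/scene.npz'));c=d['color']
a=cv2.resize(c[0:280,380:640],None,fx=2,fy=2)
cv2.imwrite('pics/scene_crop.png',a)
d=dict(np.load('/tmp/top.npz'));cv2.imwrite('pics/top_crop.png',cv2.resize(d['color'][250:400,300:640],None,fx=2.3,fy=2.3))
for n in ['top','scene']:
    d=dict(np.load(f'/tmp/{n}.npz'));W=cloud(d).reshape(-1,3);W=W[~np.isnan(W[:,0])]
    r=np.hypot(W[:,0],W[:,1]);m=(r<330)&(W[:,2]>40)
    P=W[m];b=np.degrees(np.arctan2(P[:,1],P[:,0]))
    for lo in range(-180,180,15):
        q=(b>=lo)&(b<lo+15)
        if q.sum()>3: print(n,lo,q.sum(),'rmin',r[m][q].min().round(),'z',np.percentile(P[q,2],[0,50,100]).round())
```

```text
top 0 2856 rmin 253.0 z [ 49. 539. 681.]
top 15 111 rmin 266.0 z [ 47. 218. 350.]
scene 0 5051 rmin 146.0 z [ 50. 352. 485.]
scene 15 2995 rmin 68.0 z [ 40. 399. 464.]
scene 30 6157 rmin 67.0 z [ 40. 322. 393.]
scene 45 1852 rmin 67.0 z [ 40. 184. 343.]
scene 60 951 rmin 66.0 z [ 40.  99. 169.]
scene 75 636 rmin 66.0 z [ 40.  74. 127.]
scene 90 142 rmin 66.0 z [40. 52. 77.]
```

View pics/scene_crop.png

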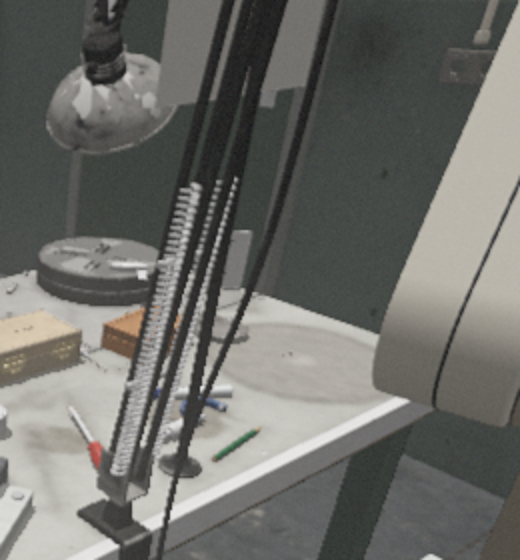

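View pics/top_crop.png

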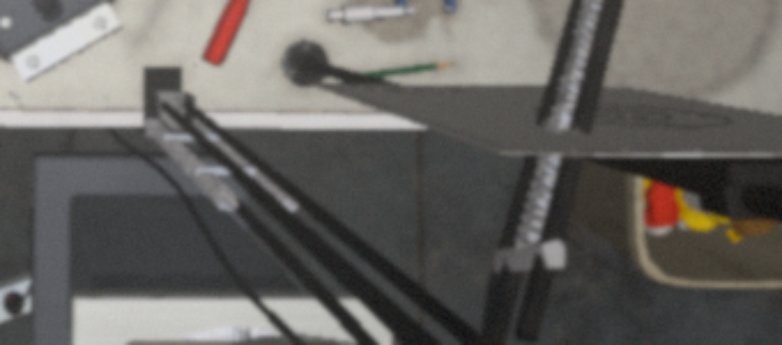

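The scene view shows the lamp's spring arm at crop x 100–260, clamped at the table edge. It and its cable stay more than 250 mm from the base axis. A screen on a post stands further right. I'll pull the tool in close to the base, swing past behind the lamp, and extend on the left side.

Call:
send_rows:
  rows:
    - [0, -0.04, -0.01, 0, 1]
    - [0, -0.04, -0.01, 0, 1]
    - [0, -0.04, 0, 0, 1]
    - [0, -0.04, 0, 0, 1]
    - [0, -0.04, 0, 0, 1]

```text
t: 0.65
ee_pos: [94.8, -412.4, 322.5]
orientation: [-3.121, -0.354, 0.0]
ft_force: [0.0, -0.2, 0.3]
width: 87.6
```

Run:
```python
from h import *
o=telemetry.get_obs();print({k:np.round(v,3).tolist() for k,v in o.items()})
```

```text
{'t': 0.65, 'qpos': [-1.373, 0.092, 2.033, -0.0, 1.017, -0.028], 'qvel': [-0.022, -0.651, 0.764, 0.001, -0.12, -0.023], 'joint_torque': [0.236, -27.022, -27.605, 0.069, 0.14, 0.036], 'ee_pos': [94.792, -412.429, 322.458], 'orientation': [-3.121, -0.354, 0.0], 'ft_force': [0.025, -0.222, 0.318], 'moment': [0.032, -0.053, -0.052], 'width': 87.632}
```

Call:
send_rows:
  rows:
    - [0, -0.048, 0, 0, 1]
    - [0, -0.048, 0, 0, 1]
    - [0, -0.048, 0, 0, 1]
    - [0, -0.044, 0, 0, 1]
    - [0, -0.044, 0, 0, 1]

```text
t: 1.15
ee_pos: [42.9, -186.1, 322.2]
orientation: [-3.121, -0.354, 0.0]
ft_force: [-0.2, 0.4, 0.7]
width: 87.9
```

```bash
cat >> h.py <<'E'
def st():
    o=telemetry.get_obs(); R=cv2.Rodrigues(np.array(o['orientation'],float))[0]
    print('t',o['t'],'q',np.round(o['qpos'],3).tolist(),'ee',np.round(o['ee_pos'],1),'yawY',np.round(np.degrees(np.arctan2(R[1,1],R[0,1])),2),'tilt',np.round(R[:,2],4),'F',np.round(o['ft_force'],1),'tau',np.round(o['joint_torque'],1),'w',round(float(o['width']),1)); return o,R
def to(p,yaw=None,src=None):
    "tool-frame shift in m from the measured pose to world p (mm)"
    o,R=st(); d=R.T@(np.array(p,float)-np.array(o['ee_pos']))/1000
    y=np.degrees(np.arctan2(R[1,1],R[0,1]))
    print('shift',np.round(d,4),'turn needed (world yaw diff deg, tool turn = -that)',None if yaw is None else round((yaw-y+180)%360-180,2))
E
python3 -c "
from h import *
to((170,-60,330),-68.3)"
```

```text
t 1.15 q [-1.407, -0.383, 2.409, -0.0, 1.116, -0.062] ee [  42.9 -186.1  322.2] yawY -77.05 tilt [-2.e-04  7.e-04 -1.e+00] F [-0.2  0.4  0.7] tau [  0.8   5.1 -28.1   0.1  -0.9   0.2] w 87.9
shift [ 0.1522 -0.0944 -0.0078] turn needed (world yaw diff deg, tool turn = -that) 8.75
```

Call:
send_rows:
  rows:
    - [0.021, -0.013, 0, 0, 1]
    - [0.021, -0.013, 0, 0, 1]
    - [0.021, -0.013, 0, 0, 1]
    - [0.022, -0.014, 0, 0, 1]
    - [0.022, -0.014, 0, 0, 1]

```text
t: 1.65
ee_pos: [132.8, -97.9, 322.8]
orientation: [3.121, 0.352, 0.002]
ft_force: [0.4, -0.7, 0.3]
width: 87.9
```

```bash
python3 -c "
from h import *
to((170,-50,322),-68.3)
to((170,50,322),-68.3)
to((130,120,322),-68.3)"
```

```text
t 1.65 q [-0.707, -0.459, 2.441, -0.0, 1.158, 0.639] ee [132.8 -97.9 322.8] yawY -77.12 tilt [ 0.0012 -0.0011 -1.    ] F [ 0.4 -0.7  0.3] tau [-10.5   0.3 -27.6   0.1   0.3  -2.2] w 87.9
shift [ 0.0469 -0.0385  0.0008] turn needed (world yaw diff deg, tool turn = -that) 8.82
t 1.65 q [-0.707, -0.459, 2.441, -0.0, 1.158, 0.639] ee [132.8 -97.9 322.8] yawY -77.12 tilt [ 0.0012 -0.0011 -1.    ] F [ 0.4 -0.7  0.3] tau [-10.5   0.3 -27.6   0.1   0.3  -2.2] w 87.9
shift [ 0.0692 -0.1359  0.0007] turn needed (world yaw diff deg, tool turn = -that) 8.82
t 1.65 q [-0.707, -0.459, 2.441, -0.0, 1.158, 0.639] ee [132.8 -97.9 322.8] yawY -77.12 tilt [ 0.0012 -0.0011 -1.    ] F [ 0.4 -0.7  0.3] tau [-10.5   0.3 -27.6   0.1   0.3  -2.2] w 87.9
shift [ 0.0458 -0.2131  0.0006] turn needed (world yaw diff deg, tool turn = -that) 8.82
```

Call:
send_rows:
  rows:
    - [0.021, -0.018, 0, 0, 1]
    - [0.017, -0.018, 0, 0, 1]
    - [0.008, -0.024, 0, 0, 1]
    - [0.006, -0.024, 0, 0, 1]
    - [0.006, -0.024, 0, 0, 1]

```text
t: 2.15
ee_pos: [164.5, 20.4, 322.7]
orientation: [3.121, 0.354, 0.001]
ft_force: [0.7, 0.4, 0.3]
width: 88.1
```

Call:
send_rows:
  rows:
    - [0.002, -0.025, 0, 0, 1]
    - [-0.004, -0.025, 0, 0, 1]
    - [-0.007, -0.024, 0, 0, 1]
    - [-0.01, -0.023, 0, 0, 1]
    - [-0.01, -0.023, 0, 0, 1]

```text
t: 2.65
ee_pos: [108.8, 130.5, 322.8]
orientation: [-3.121, -0.354, -0.001]
ft_force: [0.4, 0.1, 0.7]
width: 87.9
```

```bash
python3 -c "
from h import *
to((478,435,250),-68.3)
snap('scene','scene1.png');snap('top','top1.png')"
```

```text
t 2.65 q [0.806, -0.444, 2.435, -0.0, 1.15, 2.15] ee [108.8 130.5 322.8] yawY -77.06 tilt [ 7.e-04  7.e-04 -1.e+00] F [0.4 0.1 0.7] tau [ -9.6  -0.8 -27.6   0.    0.3  -2. ] w 87.9
shift [ 0.4279 -0.2141  0.0732] turn needed (world yaw diff deg, tool turn = -that) 8.76
```

View pics/scene1.png

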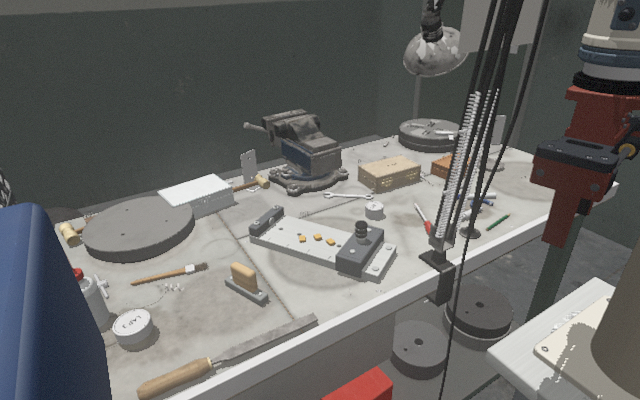

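View pics/top1.png

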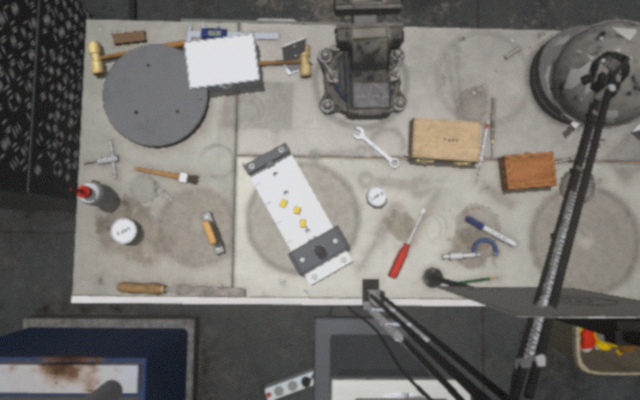

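The arm is now left of the lamp (gripper at about (590,130) in the scene view) and nothing has moved. I'll check the blue object, then go above the scraper.

Run:
```python
from h import *
d=dict(np.load('/tmp/scene.npz'));W=cloud(d)
for u,v in [(30,215),(60,300),(90,300),(100,390),(20,390),(30,330)]: print((u,v),np.round(W[v,u]))
for n in ('scene','top'):
    W=cloud(dict(np.load(f'/tmp/{n}.npz'))).reshape(-1,3)
    m=(W[:,2]>110)&(W[:,0]>100)&(W[:,0]<620)&(W[:,1]>110)&(W[:,1]<560);print(n,m.sum(),W[m][:5].round())
```

```text
(30, 215) [128. 623. 419.]
(60, 300) [ 90. 619. 394.]
(90, 300) [536. 678.  63.]
(100, 390) [ 83. 619. 341.]
(20, 390) [ 23. 621. 418.]
(30, 330) [ 47. 621. 417.]
scene 6232 [[140. 149. 490.]
 [137. 154. 490.]
 [135. 156. 490.]
 [133. 158. 491.]
 [132. 160. 491.]]
top 0 []
```

Call:
send_rows:
  rows:
    - [0.047, -0.018, 0.006, 0, 1]
    - [0.045, -0.021, 0.006, -0.05, 1]
    - [0.044, -0.022, 0.006, -0.05, 1]
    - [0.043, -0.022, 0.006, -0.053, 1]
    - [0.043, -0.021, 0.006, 0, 1]

```text
t: 3.25
ee_pos: [295.1, 291.0, 291.9]
orientation: [3.085, 0.59, -0.001]
ft_force: [1.1, -0.4, 0.4]
width: 87.6
```

```bash
python3 -c "
from h import *
to((478.2,435.3,180),-68.3)"
```

```text
t 3.25 q [0.75, 0.124, 2.081, -0.0, 0.938, 1.943] ee [295.1 291.  291.9] yawY -68.33 tilt [-4.e-04 -9.e-04 -1.e+00] F [ 1.1 -0.4  0.4] tau [ -0.4 -36.2 -20.    0.   -0.1  -0.6] w 87.6
shift [ 0.2235 -0.0666  0.1117] turn needed (world yaw diff deg, tool turn = -that) 0.03
```

Call:
send_rows:
  rows:
    - [0.046, -0.014, 0.02, 0, 1]
    - [0.046, -0.014, 0.02, 0, 1]
    - [0.046, -0.014, 0.02, 0, 1]
    - [0.043, -0.013, 0.02, 0, 1]
    - [0.042, -0.012, 0.02, 0, 1]

```text
t: 3.75
ee_pos: [473.7, 431.0, 193.6]
orientation: [3.085, 0.589, -0.001]
ft_force: [0.5, 0.1, 0.5]
width: 87.7
```

```bash
python3 -c "
from h import *
st()
snap('wrist','wrist2.png');to((478.2,435.3,101),-68.3)"
```

```text
t 3.75 q [0.72, 0.578, 1.66, -0.0, 0.905, 1.914] ee [473.7 431.  193.6] yawY -68.4 tilt [-5.e-04 -8.e-04 -1.e+00] F [0.5 0.1 0.5] tau [  0.1 -62.8 -18.8  -0.   -0.2   0.1] w 87.7
t 3.8 q [0.719, 0.588, 1.651, -0.001, 0.902, 1.913] ee [477.5 433.7 189.7] yawY -68.42 tilt [ 4.e-04 -2.e-04 -1.e+00] F [ 3.5  3.1 -0.7] tau [  1.4 -80.  -14.7   0.1   2.4   0. ] w 87.7
shift [ 0.0012 -0.0013  0.0887] turn needed (world yaw diff deg, tool turn = -that) 0.12
```

View pics/wrist2.png

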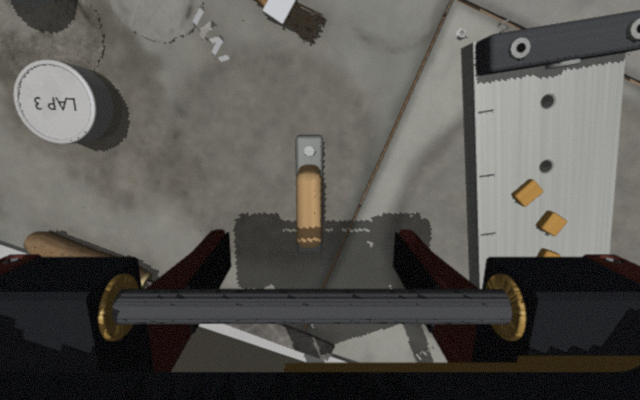

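The wrist view shows the scraper midway between the fingers (columns 297–323 against a gripper centre of about 311) and aligned. Descending.

Call:
send_rows:
  rows:
    - [0.001, -0.001, 0.025, 0, 1]
    - [0, 0, 0.025, 0, 1]
    - [0, 0, 0.02, 0, 1]
    - [0, 0, 0.01, 0, 1]
    - [0, 0, 0, 0, 1]

```text
t: 4.3
ee_pos: [471.4, 431.5, 113.6]
orientation: [3.084, 0.589, -0.004]
ft_force: [0.3, -0.3, -0.0]
width: 87.6
```

```bash
python3 -c "
from h import *
to((478.2,435.3,102),-68.3)
snap('scene','scene3.png')"
```

```text
t 4.3 q [0.723, 0.691, 1.683, -0.0, 0.77, 1.916] ee [471.4 431.5 113.6] yawY -68.39 tilt [-0.0023 -0.0022 -1.    ] F [ 0.3 -0.3 -0. ] tau [ -0.1 -60.6 -19.6  -0.   -0.3  -0. ] w 87.6
shift [ 0.0078 -0.001   0.0116] turn needed (world yaw diff deg, tool turn = -that) 0.09
```

View pics/scene3.png

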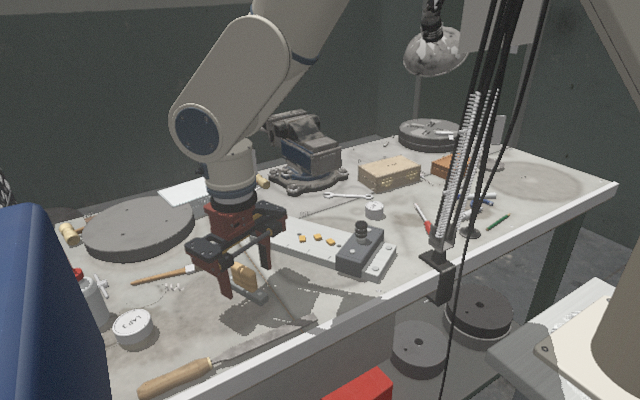

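The scene view shows the open fingers on either side of the scraper grip. I'll trim the height and settle.

Call:
send_rows:
  rows:
    - [0.003, 0, 0.006, 0, 1]
    - [0, 0, 0.004, 0, 1]
    - [0, 0, 0, 0, 1]

```text
t: 4.65
ee_pos: [473.7, 434.8, 105.3]
orientation: [-3.085, -0.592, -0.0]
ft_force: [-0.3, -0.7, 0.1]
width: 88.1
```

```bash
python3 -c "
from h import *
to((478.2,435.3,102),-68.3)"
```

```text
t 4.65 q [0.724, 0.707, 1.677, -0.0, 0.757, 1.916] ee [473.7 434.8 105.3] yawY -68.29 tilt [ 2.e-04  2.e-04 -1.e+00] F [-0.3 -0.7  0.1] tau [ -0.2 -62.3 -19.7  -0.   -0.2  -0. ] w 88.1
shift [0.0043 0.0012 0.0033] turn needed (world yaw diff deg, tool turn = -that) -0.01
```

Call:
send_rows:
  rows:
    - [0.004, 0.001, 0.003, 0, 1]
    - [0, 0, 0, 0, -1]
    - [0, 0, 0, 0, -1]
    - [0, 0, 0, 0, -1]
    - [0, 0, 0, 0, -1]

```text
t: 5.15
ee_pos: [477.6, 435.4, 102.2]
orientation: [-3.085, -0.592, 0.0]
ft_force: [0.4, -0.3, 0.5]
width: 59.2
```

```bash
python3 -c "
from h import *
to((478.2,435.3,102),-68.3)"
```

```text
t 5.15 q [0.721, 0.715, 1.669, 0.0, 0.757, 1.913] ee [477.6 435.4 102.2] yawY -68.29 tilt [-0.  0. -1.] F [ 0.4 -0.3  0.5] tau [ -0.  -62.5 -19.4  -0.   -0.1  -0. ] w 59.2
shift [0.0005 0.0003 0.0002] turn needed (world yaw diff deg, tool turn = -that) -0.01
```

Call:
send_rows:
  rows:
    - [0, 0, 0, 0, -1]
    - [0, 0, 0, 0, -1]
    - [0, 0, 0, 0, -1]
    - [0, 0, 0, 0, -1]
    - [0, 0, 0, 0, -1]

```text
t: 5.65
ee_pos: [477.7, 435.3, 102.2]
orientation: [-3.085, -0.591, 0.0]
ft_force: [0.2, 0.1, -0.6]
width: 19.2
```

Call:
send_rows:
  rows:
    - [0, 0, 0, 0, -1]
    - [0, 0, 0, 0, -1]
    - [0, 0, -0.03, 0, -1]
    - [0, 0, -0.03, 0, -1]
    - [0, 0, -0.02, 0, -1]

```text
t: 6.15
ee_pos: [478.0, 435.6, 183.8]
orientation: [-3.085, -0.591, -0.002]
ft_force: [-0.4, 1.2, -1.0]
width: 17.8
```

```bash
python3 -c "
from h import *
st();snap('scene','scene4.png');snap('wrist','wrist4.png')"
```

```text
t 6.15 q [0.721, 0.598, 1.65, 0.0, 0.892, 1.913] ee [478.  435.6 183.8] yawY -68.3 tilt [ 1.e-03  9.e-04 -1.e+00] F [-0.4  1.2 -1. ] tau [  0.  -58.6 -22.3  -0.   -0.3   0. ] w 17.8
```

View pics/scene4.png

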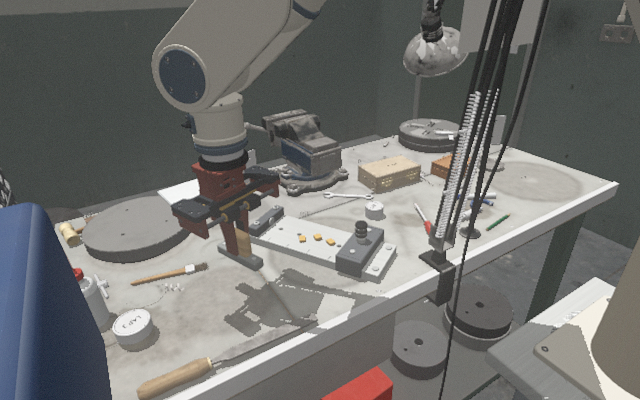

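View pics/wrist4.png

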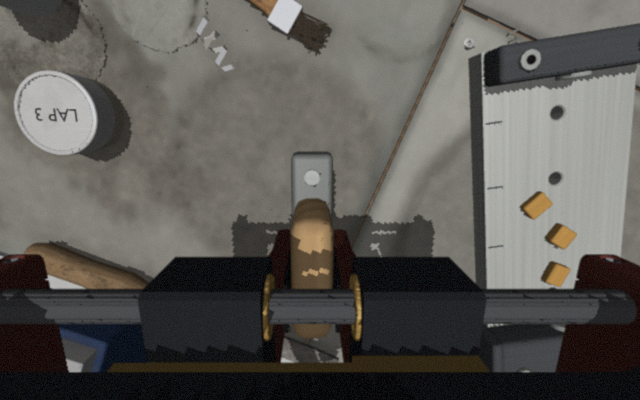

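The scraper is held upright (columns 292–333 in the wrist view). Before going over to the rail, I'll measure how wide the arm is to either side of its own plane and compare that with the lamp.

Run:
```python
from h import *
o=telemetry.get_obs();q1=o['qpos'][0]
u=np.array([np.cos(q1),np.sin(q1)]);n=np.array([-np.sin(q1),np.cos(q1)])
d0=snap('top','top4.png');
for nm in('top','scene'):
    d=get_image(nm);W=cloud(d).reshape(-1,3);W=W[W[:,2]>230]
    a=W[:,:2]@u;b=W[:,:2]@n
    m=(abs(b)<220)&(a>-100)&(a<720);
    for lo in range(-100,720,60):
        q=m&(a>=lo)&(a<lo+60)
        if q.sum()>20: print(nm,lo,q.sum(),'lat',np.percentile(b[q],[1,99]).round(),'z',np.percentile(W[q,2],[1,99]).round())
# lamp lateral when q1 = various; lamp pts
L=cloud(dict(np.load('/tmp/scene.npz'))).reshape(-1,3);L=L[(L[:,0]>240)&(L[:,0]<395)&(L[:,1]>20)&(L[:,1]<110)&(L[:,2]>45)]
L2=cloud(dict(np.load('/tmp/top.npz'))).reshape(-1,3);L2=L2[(L2[:,0]>240)&(L2[:,0]<395)&(L2[:,1]>20)&(L2[:,1]<110)&(L2[:,2]>45)]
L=np.vstack([L,L2])
for deg in (20,22,24,26,30):
    t=np.radians(deg);b=-np.sin(t)*L[:,0]+np.cos(t)*L[:,1];a=np.cos(t)*L[:,0]+np.sin(t)*L[:,1]
    print(deg,[ (z,round(float(np.percentile(b[(L[:,2]>z)&(L[:,2]<z+80)],99.5)))) for z in range(50,680,80) if ((L[:,2]>z)&(L[:,2]<z+80)).sum()>5])
```

```text
top 200 1445 lat [-218. -118.] z [247. 678.]
top 260 2550 lat [-219. -143.] z [238. 675.]
top 380 2763 lat [-48.   2.] z [603. 723.]
top 440 7514 lat [-48.  62.] z [571. 692.]
top 500 5465 lat [-47.  69.] z [465. 617.]
top 560 3690 lat [-48.  70.] z [321. 540.]
top 620 3833 lat [-50.  70.] z [398. 488.]
top 680 272 lat [-49.  69.] z [411. 444.]
scene 140 313 lat [ 85. 115.] z [461. 489.]
scene 200 1699 lat [-182.  116.] z [238. 493.]
scene 260 3418 lat [-186. -142.] z [232. 482.]
scene 440 614 lat [-3. 71.] z [471. 495.]
scene 500 3190 lat [-40.  73.] z [428. 496.]
scene 560 6626 lat [-35.  74.] z [270. 496.]
scene 620 6386 lat [ 1. 75.] z [232. 476.]
scene 680 209 lat [29. 73.] z [264. 437.]
20 [(50, -19), (130, -20), (210, -23), (290, -24), (370, -28), (450, -33), (530, -46), (610, -56)]
22 [(50, -30), (130, -32), (210, -32), (290, -33), (370, -36), (450, -42), (530, -56), (610, -67)]
24 [(50, -41), (130, -42), (210, -42), (290, -42), (370, -45), (450, -51), (530, -66), (610, -78)]
26 [(50, -51), (130, -52), (210, -51), (290, -51), (370, -54), (450, -59), (530, -76), (610, -88)]
30 [(50, -70), (130, -71), (210, -69), (290, -69), (370, -71), (450, -76), (530, -96), (610, -109)]
```

View pics/top4.png

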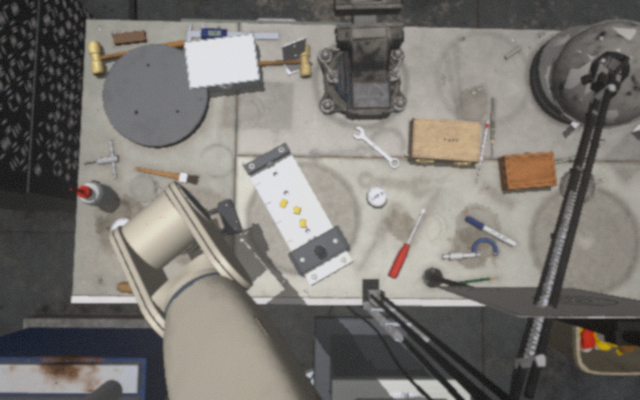

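Run:
```python
from h import *
W=cloud(dict(np.load('/tmp/top.npz')))
for v in range(300,400,8):
    out=[]
    for u in range(350,520):
        w=W[v,u]
        if w[2]>60 and w[0]<398 and abs(w[1])<150: out.append((u,*np.round(w).astype(int)))
    # runs
    print(v,[tuple(map(int,o)) for o in out[::4]])
```

```text
300 [(366, 336, 90, 69), (373, 344, 84, 129), (377, 348, 80, 161), (383, 340, 58, 96), (387, 347, 60, 158)]
308 [(364, 323, 98, 98), (368, 330, 97, 149), (372, 334, 93, 179), (376, 335, 85, 180), (380, 335, 77, 179), (384, 342, 78, 230), (388, 335, 62, 182), (392, 335, 54, 178), (396, 342, 56, 228), (400, 335, 38, 177)]
316 [(372, 319, 93, 181), (376, 325, 91, 216), (380, 327, 86, 231), (390, 334, 76, 278), (394, 338, 73, 300), (398, 326, 50, 219), (402, 327, 44, 228), (406, 338, 52, 297), (515, 398, 32, 685)]
324 [(379, 314, 89, 239), (383, 321, 88, 282), (388, 324, 82, 296), (392, 324, 75, 295), (396, 324, 69, 297), (400, 332, 71, 341), (404, 334, 67, 355), (408, 324, 48, 295), (412, 331, 50, 334), (416, 334, 48, 356)]
332 [(376, 279, 77, 125), (388, 314, 85, 313), (392, 319, 84, 341), (396, 321, 80, 355), (406, 310, 51, 294), (410, 330, 67, 399), (414, 331, 62, 403), (418, 319, 42, 342), (422, 327, 46, 385), (426, 331, 45, 406)]
340 [(381, 273, 74, 174), (395, 309, 82, 356), (399, 310, 76, 358), (403, 309, 69, 356), (407, 310, 63, 358), (417, 325, 65, 433), (421, 328, 63, 450), (4
[... 1158 characters left out ...]
80, 315, 33, 595), (484, 317, 33, 605), (488, 317, 28, 605), (513, 328, 16, 641), (517, 331, 17, 653)]
388 [(416, 250, 60, 405), (420, 252, 56, 413), (447, 293, 57, 552), (451, 295, 54, 557), (463, 291, 35, 543), (467, 311, 54, 614), (471, 315, 54, 625), (475, 317, 51, 631), (488, 312, 32, 615), (492, 315, 31, 624), (496, 316, 29, 630), (510, 320, 20, 643), (514, 324, 22, 656), (518, 323, 17, 654)]
396 [(424, 250, 57, 442), (428, 252, 54, 450), (454, 290, 55, 572), (458, 293, 53, 579), (471, 288, 33, 566), (475, 292, 33, 578), (479, 313, 52, 644), (483, 315, 50, 650), (487, 315, 46, 650), (500, 312, 30, 642), (504, 314, 29, 649), (508, 315, 25, 650), (512, 317, 25, 659), (516, 317, 20, 657)]
```

Arm half-width on the lamp side is about 48 mm. Near the lamp the forearm is above about 500 mm, so the pose just right of the chips is feasible with a little clearance. Next I'll get accurate chip edges in rail coordinates from the wrist image.

Run:
```python
from h import *
yr=np.radians(30.5);ey=np.array([np.cos(yr),np.sin(yr)]);ex=np.array([np.sin(yr),-np.cos(yr)]);O=np.array([524.,242.5])
d=dict(np.load('/tmp/wrist.npz'));c=d['color'];W=cloud(d)
hsv=cv2.cvtColor(c,cv2.COLOR_BGR2HSV)
m=(hsv[...,0]>8)&(hsv[...,0]<35)&(hsv[...,1]>100)
m[:180]=0;m[290:]=0;m[:,:490]=0
n,l,s,_=cv2.connectedComponentsWithStats(m.astype(np.uint8))
for i in range(1,n):
    if s[i,4]>60:
        P=W[l==i];P=P[P[:,2]>15];q=P[:,:2]-O;rx=q@ex;ry=q@ey
        print(s[i],'rx',np.percentile(rx,[1,50,99]).round(1),'ry',np.percentile(ry,[1,50,99]).round(1),'z',np.percentile(P[:,2],[5,50,95]).round(1))
# rail left edge and end block in wrist, to check rail frame
Z=W[...,2];bed=(abs(Z-20)<4);bed[:,:470]=0
P=W[bed];q=P[:,:2]-O;print('bed rx',np.percentile(q@ex,[0.5,50,99.5]).round(1),'ry',np.percentile(q@ey,[.5,99.5]).round(1),'z',np.median(P[:,2]))
```

```text
[521 192  31  27 480] rx [-27.  -17.5  -6.5] ry [28.2 37.9 46.8] z [24.7 27.5 28.8]
[546 224  30  25 456] rx [-7.5  0.4 10.6] ry [ 0.3  9.9 18.2] z [24.3 29.3 30.7]
[542 262  28  25 434] rx [-9.7 -2.2  7.7] ry [-33.5 -23.1 -14.4] z [24.  28.4 29.6]
bed rx [-54.1  -2.3  55.8] ry [-39.4 138.9] z 20.7392898646089
```

```bash
cat >> h.py <<'E'
def rail(rx,ry,z):
    yr=np.radians(30.5);return (524+rx*np.sin(yr)+ry*np.cos(yr),242.5-rx*np.cos(yr)+ry*np.sin(yr),z)
E
python3 -c "
from h import *
to(rail(-20,8,175),-59.5)"
```

```text
t 6.4 q [0.721, 0.601, 1.652, 0.0, 0.89, 1.913] ee [477.2 434.9 181. ] yawY -68.3 tilt [-0.0012 -0.001  -1.    ] F [ 0.4 -0.8 -1.3] tau [  0.  -62.3 -24.   -0.   -0.1  -0. ] w 18.0
shift [-0.0228  0.1751  0.0062] turn needed (world yaw diff deg, tool turn = -that) 8.8
```

Call:
send_rows:
  rows:
    - [-0.005, 0.035, 0, 0, -1]
    - [-0.005, 0.035, 0, 0, -1]
    - [-0.005, 0.035, 0, 0, -1]
    - [-0.004, 0.035, 0, -0.077, -1]
    - [0, 0.035, 0, -0.077, -1]

```text
t: 6.9
ee_pos: [525.9, 264.9, 180.2]
orientation: [3.029, 0.832, -0.006]
ft_force: [0.6, 0.2, -1.3]
width: 18.0
```

```bash
python3 -c "
from h import *
to(rail(25,8,155),-59.5)"
```

```text
t 6.9 q [0.446, 0.535, 1.784, 0.0, 0.826, 1.481] ee [525.9 264.9 180.2] yawY -59.27 tilt [-0.0037 -0.0017 -1.    ] F [ 0.6  0.2 -1.3] tau [  4.  -56.  -20.3   0.    0.1   1.9] w 18.0
shift [-0.0051  0.0433  0.0252] turn needed (world yaw diff deg, tool turn = -that) -0.23
```

Call:
send_rows:
  rows:
    - [-0.003, 0.015, 0.005, 0, -1]
    - [-0.002, 0.015, 0.01, 0.003, -1]
    - [0, 0.009, 0.008, 0, -1]
    - [0, 0, 0, 0, -1]

```text
t: 7.3
ee_pos: [542.0, 230.0, 157.0]
orientation: [3.032, 0.82, -0.005]
ft_force: [-1.1, 0.6, -1.6]
width: 18.1
```

```bash
python3 -c "
from h import *
to(rail(25,8,123.5),-59.5)
snap('top','top5.png');snap('scene','scene5.png');snap('wrist','wrist5.png')
import cv2
a=cv2.imread('pics/wrist5.png')
cv2.imwrite('pics/sw5.png',cv2.imread('pics/scene5.png'))"
```

```text
t 7.3 q [0.381, 0.571, 1.793, 0.0, 0.782, 1.423] ee [542. 230. 157.] yawY -59.73 tilt [-0.0031 -0.0012 -1.    ] F [-1.1  0.6 -1.6] tau [ -1.  -56.  -20.4  -0.1  -0.3  -0.1] w 18.1
shift [-0.0011  0.0051  0.0335] turn needed (world yaw diff deg, tool turn = -that) 0.23
```

View pics/scene5.png

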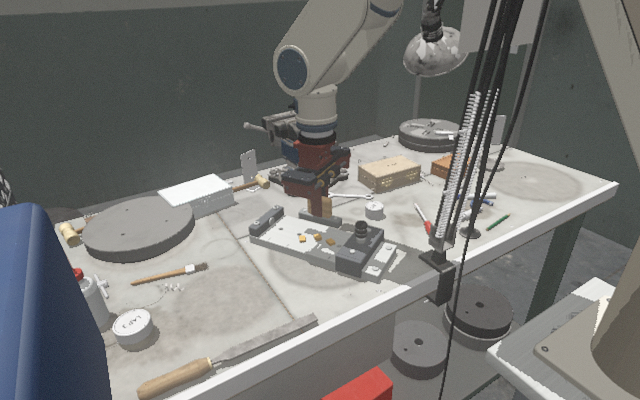

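View pics/wrist5.png

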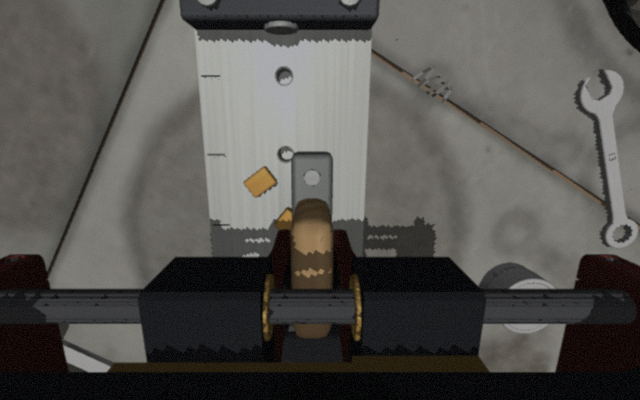

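View pics/top5.png

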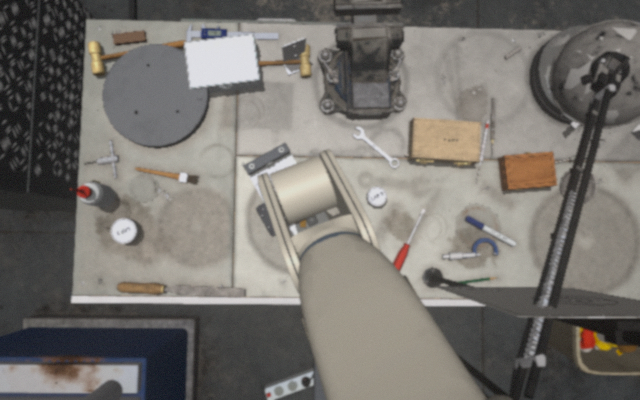

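The wrist view shows the blade (columns 292–333) just right of the middle chip (about (287,215)). The arm is clear of the lamp in the scene view. I'll shift right 5 mm and descend.

Call:
send_rows:
  rows:
    - [-0.001, 0.005, 0, -0.002, -1]
    - [0, 0, 0.01, 0, -1]
    - [0, 0, 0.01, 0, -1]
    - [0, 0, 0, 0, -1]

```text
t: 7.85
ee_pos: [543.3, 225.6, 137.4]
orientation: [3.031, 0.826, -0.005]
ft_force: [0.4, 0.3, -0.8]
width: 18.1
```

```bash
python3 -c "
from h import *
to(rail(25,8,123.5),-59.5)"
```

```text
t 7.85 q [0.373, 0.601, 1.799, 0.0, 0.745, 1.412] ee [543.3 225.6 137.4] yawY -59.52 tilt [-0.0027 -0.001  -1.    ] F [ 0.4  0.3 -0.8] tau [ -0.  -57.1 -19.8   0.   -0.3   0. ] w 18.1
shift [0.     0.0007 0.0139] turn needed (world yaw diff deg, tool turn = -that) 0.02
```

Call:
send_rows:
  rows:
    - [0, 0.001, 0.007, 0, -1]
    - [0, 0, 0.005, 0, -1]
    - [0, 0, 0, 0, -1]
    - [0, 0, 0, 0, -1]

```text
t: 8.25
ee_pos: [544.8, 225.0, 127.0]
orientation: [3.031, 0.825, -0.0]
ft_force: [0.3, -0.1, -0.0]
width: 17.8
```

```bash
python3 -c "
from h import *
to(rail(25,8,123.5),-59.5);snap('wrist','wrist6.png')"
```

```text
t 8.25 q [0.371, 0.618, 1.8, 0.0, 0.724, 1.41] ee [544.8 225.  127. ] yawY -59.53 tilt [-3.e-04 -1.e-04 -1.e+00] F [ 0.3 -0.1 -0. ] tau [ -0.  -56.7 -18.4   0.   -0.1  -0. ] w 17.8
shift [-0.001  -0.0007  0.0035] turn needed (world yaw diff deg, tool turn = -that) 0.03
```

View pics/wrist6.png

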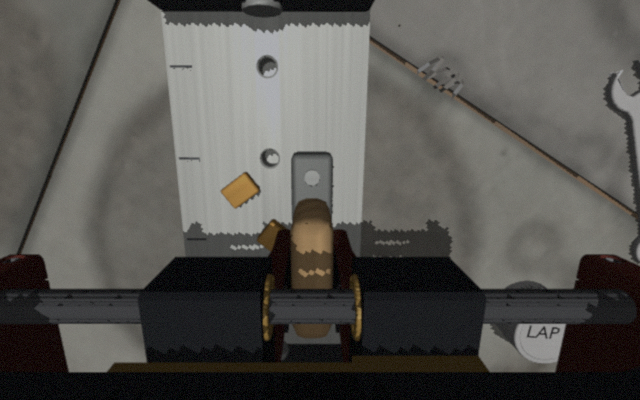

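Call:
send_rows:
  rows:
    - [0, 0, 0.002, 0, -1]
    - [0, 0, 0, 0, -1]
    - [0, 0, 0, 0, -1]

```text
t: 8.6
ee_pos: [544.8, 225.0, 125.2]
orientation: [-3.031, -0.825, -0.0]
ft_force: [-1.2, 0.1, -0.9]
width: 18.0
```

```bash
python3 -c "
from h import *
to(rail(25,8,123.5),-59.5)"
```

```text
t 8.6 q [0.371, 0.621, 1.8, 0.0, 0.72, 1.41] ee [544.8 225.  125.2] yawY -59.53 tilt [ 1.e-04  0.e+00 -1.e+00] F [-1.2  0.1 -0.9] tau [ -0.  -57.1 -18.5   0.   -0.1   0. ] w 18.0
shift [-0.0011 -0.0007  0.0017] turn needed (world yaw diff deg, tool turn = -that) 0.03
```

Call:
send_rows:
  rows:
    - [0, 0, 0.0015, 0, -1]
    - [0, -0.005, 0, 0, -1]
    - [0, -0.01, 0, 0, -1]
    - [0, -0.01, 0, 0, -1]
    - [0, -0.01, 0, 0, -1]

```text
t: 9.1
ee_pos: [526.4, 256.1, 123.6]
orientation: [-3.031, -0.826, 0.0]
ft_force: [0.3, -0.4, -0.4]
width: 17.9
```

```bash
python3 -c "
from h import *
to(rail(-58,8,123.5),-59.5);snap('scene','scene7.png');snap('wrist','wrist7.png')"
```

```text
t 9.1 q [0.432, 0.619, 1.81, 0.0, 0.713, 1.471] ee [526.4 256.1 123.6] yawY -59.51 tilt [-1.e-04  0.e+00 -1.e+00] F [ 0.3 -0.4 -0.4] tau [ -1.3 -56.9 -18.3   0.   -0.   -0.2] w 17.9
shift [-0.001  -0.0475  0.0001] turn needed (world yaw diff deg, tool turn = -that) 0.01
```

View pics/scene7.png

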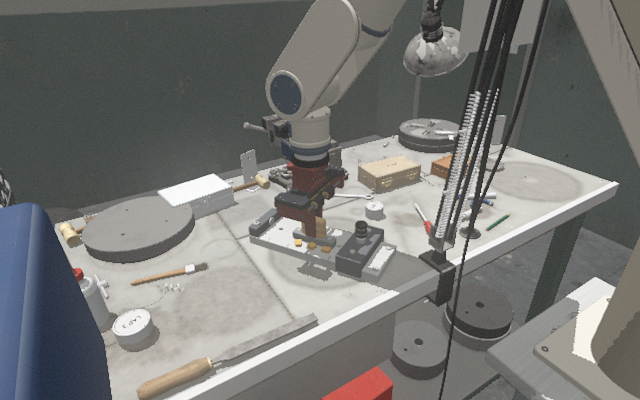

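View pics/wrist7.png

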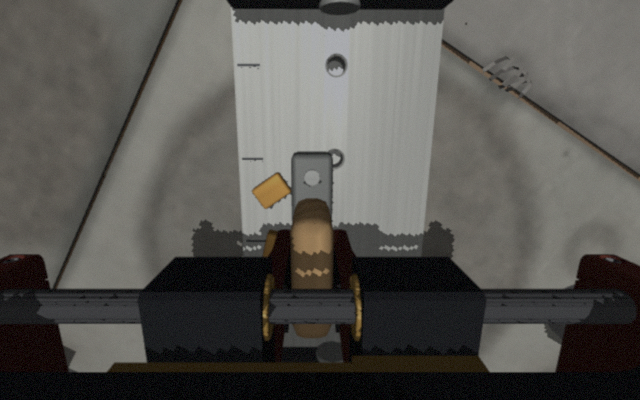

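All three chips lie against the blade's left face (at about (298,243), (312,246) and (325,249) in the scene view). I'll keep sweeping left.

Call:
send_rows:
  rows:
    - [0, -0.01, 0, 0, -1]
    - [0, -0.01, 0, 0, -1]
    - [0, -0.01, 0, 0, -1]
    - [0, -0.01, 0, 0, -1]
    - [0, -0.01, 0, 0, -1]

```text
t: 9.7
ee_pos: [501.2, 299.0, 123.6]
orientation: [-3.031, -0.826, 0.0]
ft_force: [-0.1, -0.1, -1.4]
width: 18.0
```

Call:
send_rows:
  rows:
    - [0, -0.006, 0, 0, -1]
    - [0, 0, 0, 0, -1]
    - [0, 0, 0, 0, -1]

```text
t: 10.0
ee_pos: [498.7, 303.5, 123.7]
orientation: [3.031, 0.826, 0.0]
ft_force: [-0.6, 0.3, -1.0]
width: 17.7
```

```bash
python3 -c "
from h import *
to(rail(-62,8,123.5),-59.5);snap('scene','scene8.png');snap('wrist','wrist8.png')
a=cv2.imread('pics/scene8.png');cv2.imwrite('pics/sc8.png',cv2.resize(a[180:310,220:420],None,fx=4,fy=4,interpolation=cv2.INTER_CUBIC))"
```

```text
t 10.0 q [0.526, 0.618, 1.813, -0.0, 0.71, 1.565] ee [498.7 303.5 123.7] yawY -59.51 tilt [ 0.e+00 -1.e-04 -1.e+00] F [-0.6  0.3 -1. ] tau [  0.5 -56.7 -18.2   0.   -0.1   0. ] w 17.7
shift [-0.0011  0.0034  0.0002] turn needed (world yaw diff deg, tool turn = -that) 0.01
```

View pics/sc8.png

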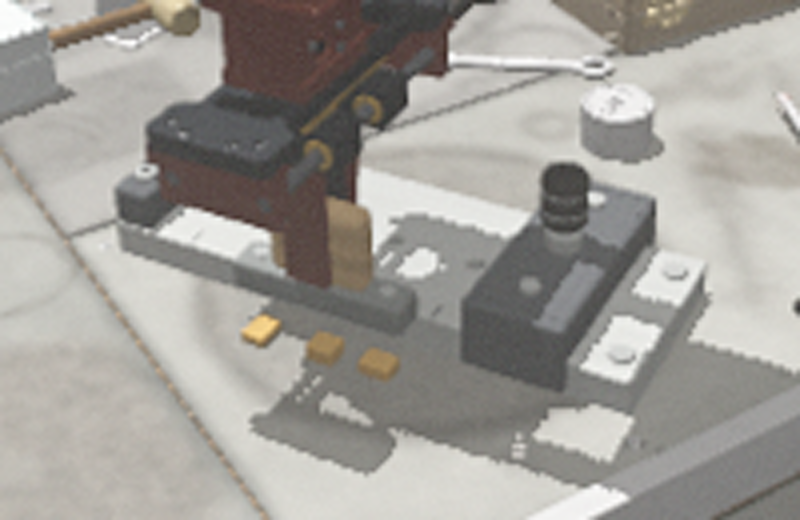

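View pics/wrist8.png

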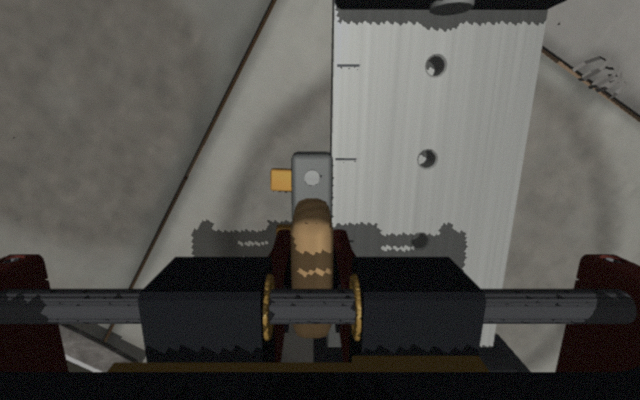

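Run:
```python
from h import *
d=dict(np.load('/tmp/scene.npz'));W=cloud(d);hsv=cv2.cvtColor(d['color'],cv2.COLOR_BGR2HSV)
m=(hsv[...,0]>8)&(hsv[...,0]<35)&(hsv[...,1]>100);m[:252]=0;m[285:]=0;m[:,:270]=0;m[:,330:]=0
n,l,s,_=cv2.connectedComponentsWithStats(m.astype(np.uint8))
O=np.array(rail(0,0,0))[:2];yr=np.radians(30.5)
for i in range(1,n):
    if s[i,4]>15:
        P=W[l==i];q=np.nanmedian(P,0);dd=q[:2]-O
        print(s[i],q.round(1),'zmax',np.nanmax(P[:,2]).round(1),'rx',round(dd@[np.sin(yr),-np.cos(yr)],1),'ry',round(dd@[np.cos(yr),np.sin(yr)],1))
```

```text
[281 259   9   7  39] [512.7 333.6   6.9] zmax 9.6 rx -84.3 ry 36.5
[297 264   9   5  33] [481.4 313.4   8.6] zmax 10.7 rx -82.8 ry -0.7
[310 268   9   7  37] [454.9 296.9   8.2] zmax 9.9 rx -81.9 ry -32.0
```

All three chips are on the bench (tops under 11 mm, at rail x of about −83). Next: lift, move left, set the scraper down.

Call:
send_rows:
  rows:
    - [0, 0, -0.02, 0, -1]
    - [0, -0.02, -0.02, 0, -1]
    - [0, -0.035, 0, 0, -1]
    - [0, -0.035, 0, 0, -1]
    - [0, -0.035, 0, 0, -1]

```text
t: 10.6
ee_pos: [435.1, 411.7, 164.0]
orientation: [-3.032, -0.823, -0.001]
ft_force: [-0.0, -0.1, -1.0]
width: 17.9
```

```bash
python3 -c "
from h import *
to(rail(-188,20,104),-59.5)"
```

```text
t 10.6 q [0.738, 0.57, 1.769, -0.0, 0.802, 1.778] ee [435.1 411.7 164. ] yawY -59.61 tilt [ 5.e-04  3.e-04 -1.e+00] F [-0.  -0.1 -1. ] tau [ -3.5 -58.  -19.7   0.   -0.1  -0.8] w 17.9
shift [0.0107 0.0029 0.06  ] turn needed (world yaw diff deg, tool turn = -that) 0.11
```

Call:
send_rows:
  rows:
    - [0.015, 0, 0.02, 0, -1]
    - [0.015, 0, 0.02, 0, -1]
    - [0, 0, 0.012, 0, -1]
    - [0, 0, 0, 0, -1]

```text
t: 11.0
ee_pos: [460.2, 425.0, 109.7]
orientation: [3.03, 0.824, -0.006]
ft_force: [0.5, -0.9, -1.2]
width: 17.8
```

```bash
python3 -c "
from h import *
to(rail(-190,40,102.2),-59.5)"
```

```text
t 11.0 q [0.727, 0.684, 1.713, 0.0, 0.748, 1.766] ee [460.2 425.  109.7] yawY -59.58 tilt [-0.0031 -0.0027 -1.    ] F [ 0.5 -0.9 -1.2] tau [  0.1 -61.  -20.6  -0.   -0.5  -0. ] w 17.8
shift [ 0.0023 -0.0004  0.0075] turn needed (world yaw diff deg, tool turn = -that) 0.08
```

Lower gently until contact.

Call:
send_rows:
  rows:
    - [0, 0, 0.003, 0, -1]
    - [0, 0, 0.002, 0, -1]
    - [0, 0, 0, 0, -1]
    - [0, 0, 0, 0, -1]

```text
t: 11.4
ee_pos: [461.3, 426.3, 107.3]
orientation: [-3.031, -0.825, -0.001]
ft_force: [-0.7, -0.2, -1.2]
width: 17.8
```

```bash
python3 -c "
from h import *
to(rail(-190,40,102.2),-59.5)"
```

```text
t 11.4 q [0.727, 0.689, 1.712, 0.0, 0.74, 1.766] ee [461.3 426.3 107.3] yawY -59.54 tilt [ 5.e-04  5.e-04 -1.e+00] F [-0.7 -0.2 -1.2] tau [ -0.  -61.1 -19.   -0.   -0.1   0. ] w 17.8
shift [0.0007 0.0002 0.0051] turn needed (world yaw diff deg, tool turn = -that) 0.04
```

Call:
send_rows:
  rows:
    - [0, 0, 0.003, 0, -1]
    - [0, 0, 0.002, 0, -1]
    - [0, 0, 0, 0, -1]
    - [0, 0, 0, 0, -1]

```text
t: 11.8
ee_pos: [461.3, 426.5, 102.1]
orientation: [-3.031, -0.826, -0.001]
ft_force: [-1.1, -1.1, 5.3]
width: 17.5
```

```bash
python3 -c "
from h import *
to(rail(-190,40,102.2),-59.5)"
```

```text
t 11.8 q [0.727, 0.697, 1.712, -0.0, 0.732, 1.766] ee [461.3 426.5 102.1] yawY -59.53 tilt [ 3.e-04  3.e-04 -1.e+00] F [-1.1 -1.1  5.3] tau [  0.  -58.3 -18.2   0.   -0.5  -0. ] w 17.5
shift [ 0.0006  0.0004 -0.0001] turn needed (world yaw diff deg, tool turn = -that) 0.03
```

In contact with the bench at 5 N. Release.

Call:
send_rows:
  rows:
    - [0, 0, 0, 0, 0.5]
    - [0, 0, 0, 0, 0.5]
    - [0, 0, 0, 0, 0.5]
    - [0, 0, 0, 0, 0.5]
    - [0, 0, 0, 0, 0.5]

```text
t: 12.3
ee_pos: [461.1, 426.3, 101.5]
orientation: [3.031, 0.826, -0.0]
ft_force: [-0.7, 0.8, -0.2]
width: 54.5
```

Call:
send_rows:
  rows:
    - [0, 0, -0.01, 0, 0.5]
    - [0, 0, -0.03, 0, 0.5]
    - [0, 0, -0.04, 0, 0.5]
    - [0, 0, -0.03, 0, 0.5]

```text
t: 12.7
ee_pos: [461.5, 426.6, 214.3]
orientation: [-3.03, -0.825, -0.002]
ft_force: [-0.8, 0.7, 0.5]
width: 65.9
```

Run:
```python
from h import *
to(rail(0,-95,175),-59.5)
snap('scene','scene9.png');d=snap('top','top9.png');W=cloud(d);Z=W[...,2]
m=np.zeros(Z.shape,bool);m[245:257,313:333]=1
m&=(Z>75)&(Z<110);P=W[m];print('knob?',m.sum(),cv2.minAreaRect(P[:,:2].astype(np.float32)) if m.sum()>5 else None)
```

```text
t 12.7 q [0.727, 0.534, 1.68, 0.0, 0.925, 1.766] ee [461.5 426.6 214.3] yawY -59.53 tilt [ 0.0012  0.0011 -1.    ] F [-0.8  0.7  0.5] tau [  0.  -54.2 -22.2   0.   -0.5   0. ] w 65.9
shift [-0.1346  0.1905  0.039 ] turn needed (world yaw diff deg, tool turn = -that) 0.03
knob? 114 ((442.07708740234375, 195.04681396484375), (23.414194107055664, 23.424684524536133), 0.07224076241254807)
```

View pics/scene9.png

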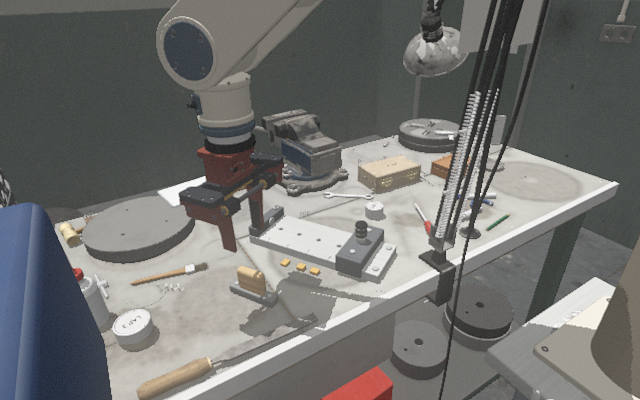

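View pics/top9.png

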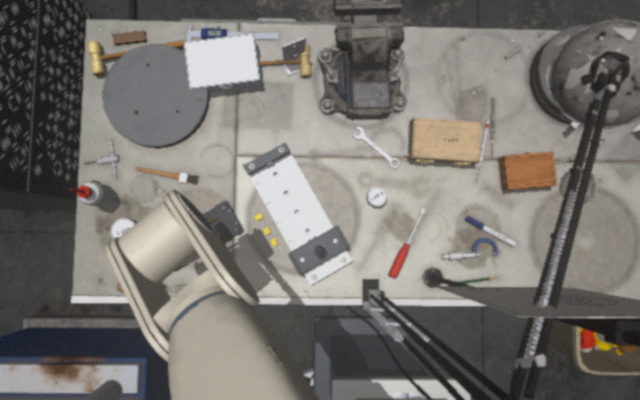

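The scraper stands upright at about (255,285) in the scene view, clear of the rail. The three chips are on the bench at (285–315, 262–270). The knob is measured again at (442.1, 195.0). Moving above it.

Call:
send_rows:
  rows:
    - [-0.022, 0.032, 0.004, 0, 0.5]
    - [-0.022, 0.032, 0.004, 0, 0.5]
    - [-0.022, 0.032, 0.004, 0, 0.5]
    - [-0.022, 0.032, 0.004, 0, 0.5]
    - [-0.022, 0.032, 0.004, 0, 0.5]

```text
t: 13.3
ee_pos: [446.8, 231.2, 191.3]
orientation: [3.031, 0.826, -0.001]
ft_force: [0.3, -0.7, -0.9]
width: 66.0
```

Run:
```python
from h import *
to((442.1,194.9,188),-59.5)
```

```text
t 13.3 q [0.454, 0.416, 1.972, -0.0, 0.754, 1.492] ee [446.8 231.2 191.3] yawY -59.51 tilt [-5.e-04 -3.e-04 -1.e+00] F [ 0.3 -0.7 -0.9] tau [  5.6 -45.3 -19.8   0.1   0.4   0.9] w 66.0
shift [-0.0224  0.0289  0.0033] turn needed (world yaw diff deg, tool turn = -that) 0.01
```

Call:
send_rows:
  rows:
    - [-0.012, 0.015, 0, 0, 0.5]
    - [-0.01, 0.013, 0, 0, 0.5]
    - [0, 0, 0, 0, 0.5]
    - [0, 0, 0, 0, 0.5]

```text
t: 13.7
ee_pos: [443.2, 197.8, 191.8]
orientation: [-3.031, -0.825, -0.001]
ft_force: [0.3, 0.5, -0.1]
width: 65.7
```

Run:
```python
from h import *
to((442.1,194.9,142),-59.5)
snap('wrist','wrist10.png');snap('scene','scene10.png')
```

```text
t 13.7 q [0.395, 0.394, 2.01, 0.0, 0.737, 1.434] ee [443.2 197.8 191.8] yawY -59.56 tilt [ 7.e-04  5.e-04 -1.e+00] F [ 0.3  0.5 -0.1] tau [ -0.7 -44.2 -18.1  -0.   -0.   -0. ] w 65.7
shift [-0.0024  0.0019  0.0498] turn needed (world yaw diff deg, tool turn = -that) 0.06
```

View pics/wrist10.png

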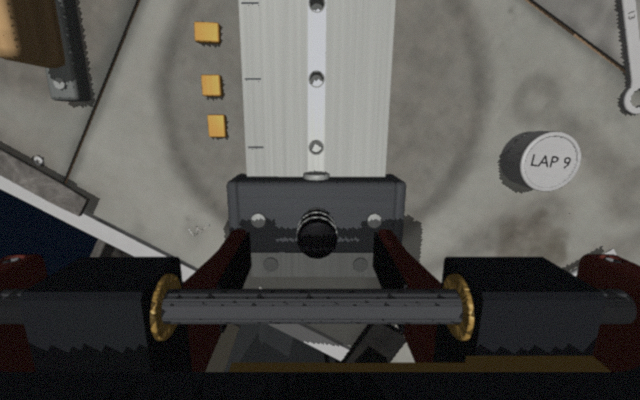

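View pics/scene10.png

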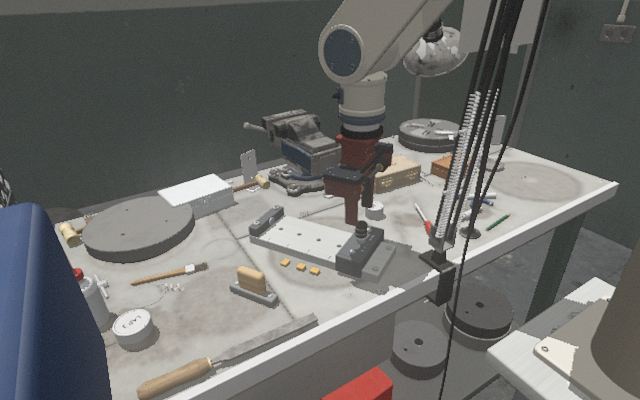

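The knob is at column 317, 2 mm right of the finger centre at about 312, which agrees with the numbers. Descend.

Call:
send_rows:
  rows:
    - [-0.002, 0.002, 0.015, 0, 0.5]
    - [0, 0, 0.02, 0, 0.5]
    - [0, 0, 0.01, 0, 0.5]
    - [0, 0, 0, 0, 0.5]
    - [0, 0, 0, 0, 0.5]

```text
t: 14.3
ee_pos: [442.2, 195.1, 146.8]
orientation: [-3.031, -0.827, 0.0]
ft_force: [0.6, -0.6, 0.6]
width: 65.7
```

Run:
```python
from h import *
to((442.1,194.9,142),-59.5)
```

```text
t 14.3 q [0.391, 0.476, 2.031, 0.0, 0.635, 1.429] ee [442.2 195.1 146.8] yawY -59.49 tilt [-1.e-04 -0.e+00 -1.e+00] F [ 0.6 -0.6  0.6] tau [  0.1 -45.1 -15.4   0.   -0.1   0. ] w 65.7
shift [-0.0002  0.0002  0.0048] turn needed (world yaw diff deg, tool turn = -that) -0.01
```

Call:
send_rows:
  rows:
    - [0, 0, 0.005, 0, 0.5]
    - [0, 0, 0, 0, -1]
    - [0, 0, 0, 0, -1]
    - [0, 0, 0, 0, -1]
    - [0, 0, 0, 0, -1]

```text
t: 14.8
ee_pos: [442.2, 194.7, 141.9]
orientation: [-3.031, -0.825, -0.001]
ft_force: [0.1, 0.9, 0.5]
width: 37.6
```

Call:
send_rows:
  rows:
    - [0, 0, 0, 0, -1]
    - [0, 0, 0, 0, -1]
    - [0, 0, 0, 0, -1]
    - [0, 0, 0, 0, -1]

```text
t: 15.2
ee_pos: [442.5, 194.1, 141.8]
orientation: [3.03, 0.826, 0.001]
ft_force: [2.7, -5.6, 1.0]
width: 24.2
```

Run:
```python
from h import *
st()
```

```text
t 15.2 q [0.389, 0.486, 2.033, -0.002, 0.623, 1.429] ee [442.5 194.1 141.8] yawY -59.51 tilt [ 8.e-04 -6.e-04 -1.e+00] F [ 2.7 -5.6  1. ] tau [  2.9 -45.7 -15.    1.    0.   -0. ] w 24.2
```

Gripped at 24 mm. There is a small 6 N side load, so I'll ease 0.7 mm towards it and then lift the plunger 14 mm.

Call:
send_rows:
  rows:
    - [0, 0.0007, 0, 0, -1]
    - [0, 0, -0.005, 0, -1]
    - [0, 0, -0.005, 0, -1]
    - [0, 0, -0.004, 0, -1]
    - [0, 0, 0, 0, -1]

```text
t: 15.7
ee_pos: [442.3, 193.9, 156.0]
orientation: [3.031, 0.826, -0.0]
ft_force: [1.9, -3.9, -6.5]
width: 24.2
```

Call:
send_rows:
  rows:
    - [0, 0, 0, 0, -1]
    - [0, 0, 0, 0, -1]

```text
t: 15.9
ee_pos: [442.2, 193.9, 155.5]
orientation: [3.031, 0.826, -0.0]
ft_force: [2.3, -3.4, -7.1]
width: 24.2
```

Run:
```python
from h import *
st(); snap('scene','scene11.png')
a=cv2.imread('pics/scene11.png');cv2.imwrite('pics/sc11.png',cv2.resize(a[130:310,240:440],None,fx=3,fy=3,interpolation=cv2.INTER_CUBIC))
```

```text
t 15.9 q [0.389, 0.459, 2.029, -0.0, 0.654, 1.428] ee [442.2 193.9 155.5] yawY -59.52 tilt [-2.e-04 -3.e-04 -1.e+00] F [ 2.3 -3.4 -7.1] tau [  2.5 -48.7 -17.5   0.9   0.1  -0. ] w 24.2
```

View pics/sc11.png

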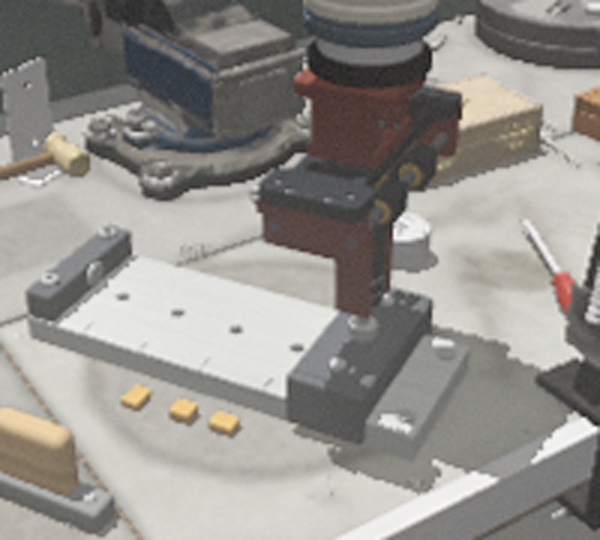

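The pin is lifted about 14 mm (−7 N on the wrist, bright plunger shaft visible under the fingers at crop (362,325)). Slide towards the end block along tool +x.

Call:
send_rows:
  rows:
    - [0.008, 0, 0, 0, -1]
    - [0.012, 0, 0, 0, -1]
    - [0.012, 0, 0, 0, -1]
    - [0.01, 0, 0, 0, -1]
    - [0.005, 0, 0, 0, -1]

```text
t: 16.45
ee_pos: [483.2, 217.9, 155.2]
orientation: [3.031, 0.826, -0.001]
ft_force: [2.4, -5.5, -7.0]
width: 24.1
```

Call:
send_rows:
  rows:
    - [0, 0, 0, 0, -1]
    - [0, 0, 0, 0, -1]
    - [0, 0, 0, 0, -1]

```text
t: 16.75
ee_pos: [483.2, 217.8, 155.4]
orientation: [3.031, 0.826, 0.001]
ft_force: [2.7, -5.2, -6.5]
width: 24.4
```

Run:
```python
from h import *
to((485.3,219.4,155.5),-59.5)
```

```text
t 16.75 q [0.401, 0.508, 1.927, -0.0, 0.706, 1.44] ee [483.2 217.8 155.4] yawY -59.52 tilt [ 4.e-04 -1.e-04 -1.e+00] F [ 2.7 -5.2 -6.5] tau [  2.7 -53.  -18.4   1.    0.4  -0. ] w 24.4
shift [ 0.0026 -0.0003 -0.0001] turn needed (world yaw diff deg, tool turn = -that) 0.02
```

Call:
send_rows:
  rows:
    - [0.0025, 0.0003, 0, 0, -1]
    - [0, 0, 0, 0, -1]
    - [0, 0, 0.003, 0, -1]
    - [0, 0, 0.003, 0, -1]
    - [0, 0, 0, 0, -1]

```text
t: 17.25
ee_pos: [485.1, 218.9, 149.2]
orientation: [3.031, 0.826, -0.0]
ft_force: [1.7, -3.2, -5.8]
width: 24.9
```

Run:
```python
from h import *
to((485.3,219.4,141.8),-59.5)
```

```text
t 17.25 q [0.401, 0.522, 1.924, 0.0, 0.697, 1.44] ee [485.1 218.9 149.2] yawY -59.53 tilt [-2.e-04 -1.e-04 -1.e+00] F [ 1.7 -3.2 -5.8] tau [  2.1 -53.3 -18.7   0.7  -0.   -0. ] w 24.9
shift [ 0.0004 -0.0004  0.0074] turn needed (world yaw diff deg, tool turn = -that) 0.03
```

At 149 mm the lift is only about 7.5 mm, below bed height, and the spring still pulls, so the pin is entering the hole. Lower the rest.

Call:
send_rows:
  rows:
    - [0, 0, 0.003, 0, -1]
    - [0, 0, 0.003, 0, -1]
    - [0, 0, 0.002, 0, -1]
    - [0, 0, 0, 0, -1]
    - [0, 0, 0, 0, -1]

```text
t: 17.75
ee_pos: [485.6, 219.1, 141.9]
orientation: [-3.031, -0.825, -0.002]
ft_force: [2.6, -2.3, -3.2]
width: 24.5
```

Run:
```python
from h import *
to((485.3,219.4,141.8),-59.5)
```

```text
t 17.75 q [0.402, 0.535, 1.925, 0.0, 0.681, 1.44] ee [485.6 219.1 141.9] yawY -59.54 tilt [ 1.e-03  6.e-04 -1.e+00] F [ 2.6 -2.3 -3.2] tau [  1.7 -52.2 -17.    0.5   0.3  -0. ] w 24.5
shift [-0.0002 -0.0004  0.0001] turn needed (world yaw diff deg, tool turn = -that) 0.04
```

Call:
send_rows:
  rows:
    - [0, 0, 0.001, 0, -1]
    - [0, 0, 0, 0, -1]
    - [0, 0, 0, 0, -1]

```text
t: 18.05
ee_pos: [486.2, 219.4, 141.8]
orientation: [-3.031, -0.825, -0.004]
ft_force: [1.1, -1.7, 5.7]
width: 24.5
```

Run:
```python
from h import *
st(); snap('scene','scene12.png');snap('wrist','wrist12.png');snap('top','top12.png')
a=cv2.imread('pics/scene12.png');cv2.imwrite('pics/sc12.png',cv2.resize(a[130:310,240:440],None,fx=3,fy=3,interpolation=cv2.INTER_CUBIC))
```

```text
t 18.05 q [0.402, 0.535, 1.925, 0.0, 0.679, 1.44] ee [486.2 219.4 141.8] yawY -59.54 tilt [ 0.0024  0.0012 -1.    ] F [ 1.1 -1.7  5.7] tau [  1.3 -47.7 -15.6   0.4  -0.   -0. ] w 24.5
```

View pics/sc12.png

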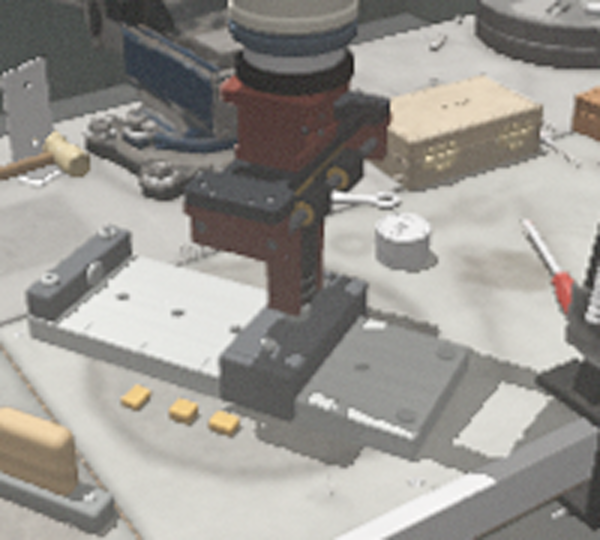

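View pics/wrist12.png

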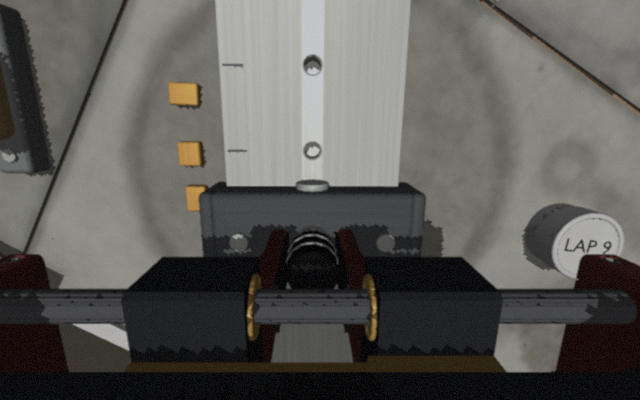

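Pressing down 1 mm more brought the force from −3 to +6 N at the same height as the first grasp (141.8 mm). So the pin is on its stop and the knob has not slipped. I'll settle briefly, then check again.

Call:
send_rows:
  rows:
    - [0, 0, 0, 0, -1]
    - [0, 0, 0, 0, -1]
    - [0, 0, 0, 0, -1]
    - [0, 0, 0, 0, -1]

```text
t: 18.6
ee_pos: [486.1, 219.4, 141.7]
orientation: [-3.031, -0.825, -0.004]
ft_force: [1.8, -2.1, 5.2]
width: 24.5
```

Run:
```python
from h import *
st()
W=cloud(dict(np.load('/tmp/scene.npz')))
d=dict(np.load('/tmp/scene.npz'));hsv=cv2.cvtColor(d['color'],cv2.COLOR_BGR2HSV)
m=(hsv[...,0]>8)&(hsv[...,0]<35)&(hsv[...,1]>110)&(W[...,2]<35);m[:252]=0;m[285:]=0;m[:,:272]=0;m[:,:][:,330:]=0
n,l,s,_=cv2.connectedComponentsWithStats(m.astype(np.uint8))
for i in range(1,n):
    if s[i,4]>12: print('chip',np.nanmedian(W[l==i],0).round(1))
q=W[255:315,225:285].reshape(-1,3);q=q[(q[:,2]>45)&(q[:,2]<90)];print('scraper grip',q.mean(0).round(1),'zmax',np.percentile(q[:,2],97).round(1))
O=np.array(rail(0,0,0))[:2];yr=np.radians(30.5)
V=W.reshape(-1,3);dd=V[:,:2]-O;rx=dd@[np.sin(yr),-np.cos(yr)];ry=dd@[np.cos(yr),np.sin(yr)]
k=(abs(V[:,2]-47.5)<3)&(rx>-64)&(rx<-25)&(ry<60);print('stop top ry',np.percentile(ry[k],[2,98]).round(1),'expect -73..-17')
```

```text
t 18.6 q [0.402, 0.535, 1.925, 0.0, 0.679, 1.44] ee [486.1 219.4 141.7] yawY -59.53 tilt [ 0.0024  0.0012 -1.    ] F [ 1.8 -2.1  5.2] tau [  1.4 -47.7 -15.6   0.4  -0.   -0. ] w 24.5
scraper grip [455.6 427.5  57.4] zmax 63.8
stop top ry [-506.   -20.3] expect -73..-17
```

Run:
```python
from h import *
print(ctrl.close_job()); st()
```

```text
the job is handed in; nothing more can be done
None
the job is handed in; nothing more can be done
```

The job is handed in at 18.6 s, and every step looks done by my checks. No verdict was reported.

**What I did**
- Brought the arm past the lamp folded in close to the base.
- Gripped the scraper and wiped the three chips off the left side of the rail in one sweep.
- Set the scraper down upright about 190 mm left of the rail's middle line.
- Pulled the knob up about 14 mm, slid the stop to the next hole and let the pin drop. The fingers are still on the knob.

**Last checks**
- **Pin:** the tool is back at the height where it first gripped the knob (141.7 mm against 141.8 mm). Pressing 1 mm further only raised the force from −3 to +6 N, so the pin is on its stop.
- **Stop:** the tool travelled about 50.6 mm, and the stop's leading edge in the depth image fits the next hole.
- **Grip:** the fingers are still closed on the knob, with an opening of 24.5 mm.
- **Scraper:** upright on the bench, with its top at about 63 mm.
- **Chips:** measured on the bench after the wipe, with tops below 11 mm. They were in the same place in the last picture.
- **Bystanders:** the tin, screwdriver and spanner show no sign of having moved in the pictures; I did not measure them.

**Checks that failed:** the last automatic chip measurement found no chips, so for that moment I relied on the picture. The reading of the stop's rear edge was spoiled by other points in the image, so only the leading edge supports the stop position.

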